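# Put the spice cup away, seat the tin's double lid, lift off the outer lid

### The job

Put the red spice cup back in its red-labelled slot in the spice tin, then take the nested pair of lids by the outer lid's knob, lower both onto the tin together and press them fully home so that the inner lid clicks into the neck. Then lift the cream outer lid alone, leaving the inner lid fully seated, and finish while still holding the outer lid level in the gripper, a hand's breadth above the inner lid, so that I can check the seal. The two lids must not come apart before the inner one is seated; leave the other cups and everything else where they stand.

Things in the scene. Friction and masses are not known exactly. Their poses are not given: they have to be found in the camera images.
- spice_tin: fixed round cream enamel spice tin, open on top: 150 mm outside, 145 mm inside, rim 70 mm above the counter; origin at its underside's centre, z up. Inside, a wooden plate (top 17 mm above the counter) has four 41 mm round slots, 14 mm deep, each labelled by a coloured floor, a dot beside it and a tag on the wall behind it: red at the tin's +x+y, yellow -x+y, blue -x-y, green +x-y.
- slot_red (a point): centre of the red slot's floor, 3 mm above the counter, where the red cup's underside belongs; 25 mm from the tin's middle in its x and y. The red and blue slots are empty at the start, the yellow and green cups stand in theirs
- tin_mouth (a point): centre of the tin's mouth at rim height, 70 mm above the counter. Four spring dimples inside the neck, 5 mm below the rim, grip the inner lid: it needs a push of about 11 N (more if off-centre) to click in, and is then held against about 10 N of pull
- red_cup: small smooth round steel spice cup, 36 mm across (foot 30 mm) and 28 mm high, with a red top and a red knob (12 mm across, 16 mm high, so 44 mm over all); origin at the centre of its underside, z up. It starts upright on the counter, far left or far right. About 50 g.
- inner_lid: inner lid, hidden under the outer lid at the start: white plug 18 mm deep, 139 mm across, tapering to 127 mm at the bottom, under a metal flange 154 mm across and 3.5 mm thick, with a button knob (21 mm across, top at 34 mm). Origin at the centre of the plug's underside, z up; stands on the counter at the start. Fully home, the flange lies on the rim and the origin is 52 mm above the tin's. About 120 g.
- outer_lid: cream enamel outer lid, a round cap 163 mm across with a black knob on top; its skirt (158 mm inside) reaches 6 mm below the inner lid's flange. Origin at the centre of the skirt's lower edge, z up; flat top 28 to 29 mm above it. Nested on the inner lid, its origin is 12 mm above the inner lid's (so 12 mm above the counter at the start, 64 mm on the closed tin). About 180 g.
- outer_knob (a point): centre of the top of the outer lid's round knob (28 mm across, 26 mm high), 54 mm above the outer lid's origin. Spring fingers under the lid grip the inner lid's button: lifted by this knob the outer lid carries the inner one along; when the inner lid is held, the outer one comes off straight up with a pull of about 4 to 5 N
- blue_cup: small smooth round steel spice cup, 36 mm across (foot 30 mm) and 28 mm high, with a blue top and a blue knob (12 mm across, 16 mm high, so 44 mm over all); origin at the centre of its underside, z up. Still in use: stays on the counter, on the side where the red cup is not.
- yellow_cup: small smooth round steel spice cup, 36 mm across (foot 30 mm) and 28 mm high, with a yellow top and a yellow knob (12 mm across, 16 mm high, so 44 mm over all); origin at the centre of its underside, z up. In the tin.
- green_cup: small smooth round steel spice cup, 36 mm across (foot 30 mm) and 28 mm high, with a green top and a green knob (12 mm across, 16 mm high, so 44 mm over all); origin at the centre of its underside, z up. In the tin.
- bowl: blue bowl, 120 mm across, standing on the kitchen scale beyond the tin; origin under its centre
- cleaver: cleaver, lying on the yellow chopping board at the far edge; origin under its blade
- sauce_bottle: amber sauce bottle, small, 50 mm across, 105 mm high, red cap, beyond the cup on the right; origin under its centre
- jar: glass jar, 76 mm across, 100 mm high, far to the right; origin under its centre
There are look-alikes about, which are no part of the job. What is shaped like the outer_lid but pink or purple is not meant.

How it is judged:
By the outcome, as a careful person would: the job done as asked, in the order asked, and still so for the second after the job is handed in, while the arm keeps its last pose, push and grip.
It also fails if it takes over 67 s, if anything falls off the work surface, if the arm or the gripper's body presses on something with over 40 N, if the wrist force passes 120 N, or if a joint passes its speed limit or range.

### The arm

A 7-joint arm with a two-finger parallel gripper is mounted at the origin on the work surface. World frame = base frame: x ahead of the robot, y to its left, z up, the work surface at z = 0. Lengths are in m, angles in rad, forces in N, time in s.
With the tool pointing down it reaches from about 0.4 to 0.925 m from the base axis. Payload 4.1 kg.
Tool frame: the origin (TCP) lies on the centre line of the jaws, within the pads' length; the fingertips stand ahead of it and the grasp point (between the pads) lies 5 mm behind it (tips_ahead is the z of the fingertips in the tool frame, in m); z points along the fingers, y is the direction in which the jaws open and shut (so a half turn about z gives the same grasp; the last joint's range is limited). The gripper opens to 85 mm and grips with 20 to 120 N. Pads are 22 mm wide; open, the fingers measure 114 mm over their backs; the gripper's body (76 mm by 85 mm) begins 54 mm behind the grasp point. The pads swing forward as they close: fully open they stand 13 mm farther back than shut.
Start: joints at [1.248, 0.398, 0.045, 1.537, -0.019, 1.207, -0.051], TCP at [0.144, -0.634, 0.245] pointing down, gripper open.
Joint ranges: [-2.82, 2.82], [-0.49, 2.23], [-1.37, 1.46], [0, 2.46], [-1.36, 4.5], [0.23, 2], [-2.94, 2.94]. Speed limits (rad/s): [2.57, 2.57, 3.14, 3.14, 3.14, 3.14, 3.14].

### API

Orientations are given as a unit quaternion [x, y, z, w].
In Python, from cell import * gives the robot as it stands. The module is installed in compiled form; this text tells all that it offers.
- The arm moves only by the tool drive_tool, never from a script. Its argument "steps" is a list of rows, each a list of 5 numbers: the gripper's target within -1 to 1 (fully open at 1, half-way at 0, shut at -1), then the shift along the tool's x, y, z in m, then the turn about the tool's z in rad. A call has 1 to 10 rows; each row is the pose to reach, as a shift and turn from the pose commanded when the call began, along the tool's axes at that moment; what a row does not reach only later rows make up. A row lasts 1/12 s, in which the tool goes at most 41.7 mm and 7.16 degrees, less where a joint would pass 70% of its speed; a pose out of reach is approached as far as the arm can. A call with a gripper value outside its range is refused whole. The fingers move at their own pace and stop on an object; "force" is the grip in N (left out, the last holds). Time passes only in rows, so rows that repeat a pose let the fingers close. It gives the time, the measured TCP pose, the force and the opening at its end, in the units of the state.
- sense(): the state, without advancing time (a new reading comes with each control period).
- read_camera(name): name is "scene" or "top" or "wrist"; returns a dict with "color" (384x512x3 uint8, red, green, blue), "fx", "fy", "cx", "cy" (pixels), "rvec" (rotation vector, rad) and "tvec" (3), from world to camera coordinates, as OpenCV has them; the wrist camera has in their place "hand_eye" (4x4, takes a point from camera to tool coordinates, whose origin is the TCP and whose axes are the flange's). Camera axes: x right, y down, z forward; pixel columns grow to the right and rows downward; lengths in m; the calibration is good to about 2 mm. The wrist camera is an equidistant fisheye: a pixel r from the principal point sees the ray r / f radians off the axis. A picture is of the moment at which its call begins: read the wrist's pose just before it. There is no depth.
- hand_in(): hands the job in, once; it reports no verdict.
The state is a dict: "t": time; "qpos": joint angles; "joint_velocities": joint speeds; "joint_torque": joint torques, N m; "eef_pos": TCP position; "tcp_rot": TCP orientation; "contact_force": force on the tool from outside, world axes, zero at the start; "moment": the same for the moment, N m; "opening": opening from 0.0 (shut) to 1.0 (fully open).
Only numpy, scipy, OpenCV 4.12 (cv2) and the standard library are available. Lean on these libraries where they do the work, as an engineer would, in place of code of your own. Each camera call takes 0.05 s, during which the arm holds its last target.

## Working session

There is one attempt and no reset: what is moved stays moved. The work goes in short steps, Python scripts to look and compute and a tool call to move; the robot and the scene stay as the last step left them, time stands still between calls to the robot, and variables do not carry over. Pictures are saved under pics/ and viewed, and the job is handed in when it is done.

Besides the shell and the picture viewer there is one more tool, called after ">>>" as name(argument=value, ...) on one line, values as JSON. drive_tool: Moves the arm, as the interface text tells. Its arguments: {"type":"object","properties":{"steps":{"type":"array","items":{"type":"array","items":{"type":"number"}}},"force":{"type":"number"}},"required":["steps"]}

```bash
mkdir -p pics; python3 - <<'E'
from cell import *
import cv2
s=sense(); print(s)
for n in ("scene","top","wrist"):
    c=read_camera(n); cv2.imwrite(f"pics/{n}0.png",c["color"][:,:,::-1]); print(n,{k:v for k,v in c.items() if k!="color"})
E
```

```text
{'t': 0.0, 'qpos': array([ 1.24799211,  0.39919267,  0.04505372,  1.53789205, -0.01867416,
        1.20690246, -0.05066593]), 'joint_velocities': array([ 1.40472220e-03, -1.12691309e-03, -2.16573630e-03, -1.95940647e-05,
        1.46123048e-04, -4.47139066e-04, -1.39597376e-03]), 'joint_torque': array([-3.74885974e-05, -4.75126147e+01,  1.36466872e+00, -2.54227549e+01,
        1.14921480e-02,  9.38414218e-03, -2.46686724e-06]), 'eef_pos': array([ 0.14412819, -0.63318983,  0.24425806]), 'tcp_rot': array([ 9.93737362e-01,  1.11736665e-01, -1.93305758e-04, -9.67646402e-04]), 'contact_force': array([ 0.10447498, -0.46209412,  0.15662981]), 'moment': array([0.01669031, 0.01722603, 0.00902316]), 'opening': 0.9999319716285987}
scene {'fx': 354.43305719968293, 'fy': 354.43305719968293, 'cx': 255.1391242801081, 'cy': 196.2988420654186, 'rvec': array([ 1.89540416,  1.96425082, -0.54937115]), 'tvec': array([ 0.08553619, -0.39864302,  1.57072884])}
top {'fx': 435.2421988524178, 'fy': 435.2421988524178, 'cx': 258.26314029618516, 'cy': 189.10682822717578, 'rvec': array([ 2.15924258, -2.18394875,  0.09778211]), 'tvec': array([-0.08544291,  0.53888591,  1.25609716])}
wrist {'fx': 297.3186396354542, 'fy': 297.3186396354542, 'cx': 253.58413250354192, 'cy': 194.34668142811213, 'hand_eye': array([[-3.37970893e-04, -9.63874922e-01, -2.66355063e-01,
         6.74499333e-02],
       [ 9.99999515e-01, -7.94946491e-05, -9.81200910e-04,
         4.49408828e-04],
       [ 9.24581149e-04, -2.66355266e-01,  9.63874482e-01,
        -1.28107510e-01],
       [ 0.00000000e+00,  0.00000000e+00,  0.00000000e+00,
         1.00000000e+00]])}
```

```bash
python3 -c "
import cell
print([ (k, getattr(cell,k) if not callable(getattr(cell,k)) else 'f') for k in dir(cell) if not k.startswith('_')])"
python3 - <<'E'
import cv2
for n in("scene","top","wrist"):
    i=cv2.imread(f"pics/{n}0.png"); cv2.imwrite(f"pics/{n}0b.png",cv2.resize(i,(800,600),interpolation=cv2.INTER_CUBIC))
E
```

```text
[('Unreachable', 'f'), ('hand_in', 'f'), ('read_camera', 'f'), ('sense', 'f'), ('tips_ahead', 0.014)]
```

View pics/scene0b.png

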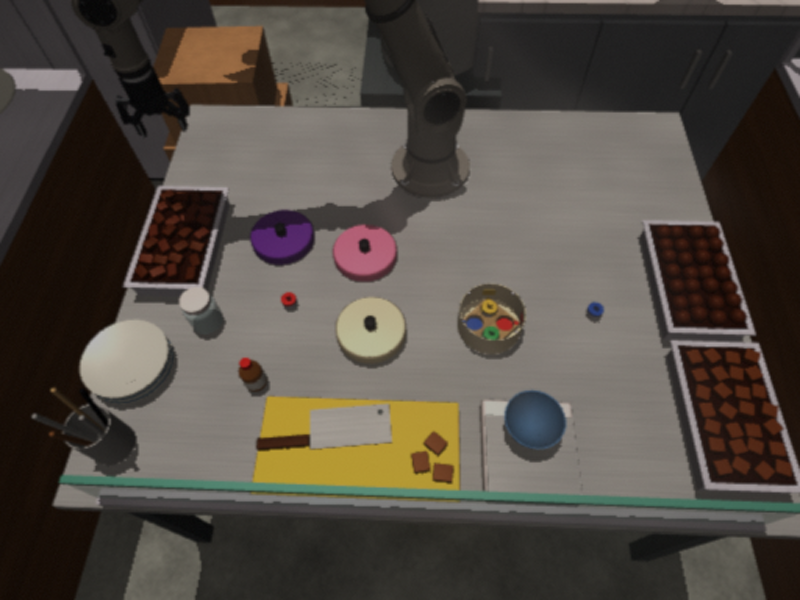

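View pics/top0b.png

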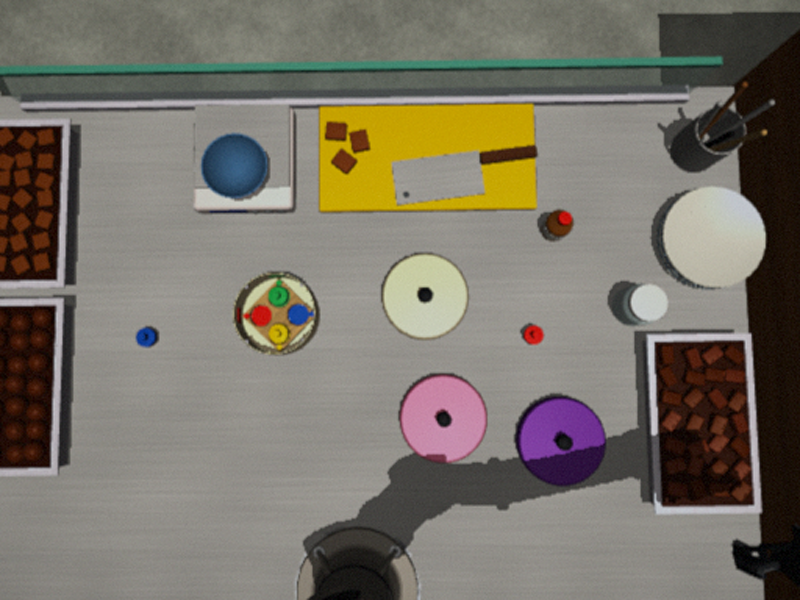

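View pics/wrist0b.png

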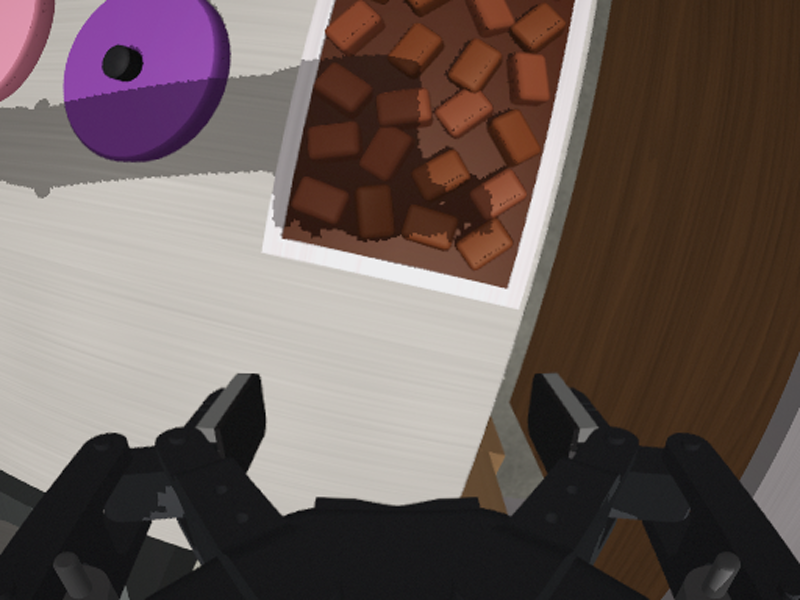

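The top view (800x600 picture) shows the cream lid at (425,295), with the pink lid at (443,418) and the purple one at (563,440) as look-alikes. The red cup is at (533,334), the blue cup at (147,337), the tin at (278,313) and the bottle with its red cap at (560,222). I'll enlarge crops next.

```bash
python3 - <<'E'
import cv2
import numpy as np
t=cv2.imread("pics/top0.png"); s=cv2.imread("pics/scene0.png")
def crop(i,x,y,w,h,k): return cv2.resize(i[y:y+h,x:x+w],None,fx=k,fy=k,interpolation=cv2.INTER_CUBIC)
# each crop 400x300, origin/size
a=np.vstack([np.hstack([crop(t,140,165,80,60,5),crop(t,235,155,80,60,5)]),np.hstack([crop(t,320,195,40,30,10),crop(s,290,175,60,45,400/60)])])
cv2.imwrite("pics/crops0.png",a)
a=np.hstack([crop(s,205,180,60,45,400/60),crop(s,165,170,60,45,400/60)])
cv2.imwrite("pics/crops1.png",a)
E
```

```text
(no output)
```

View pics/crops0.png

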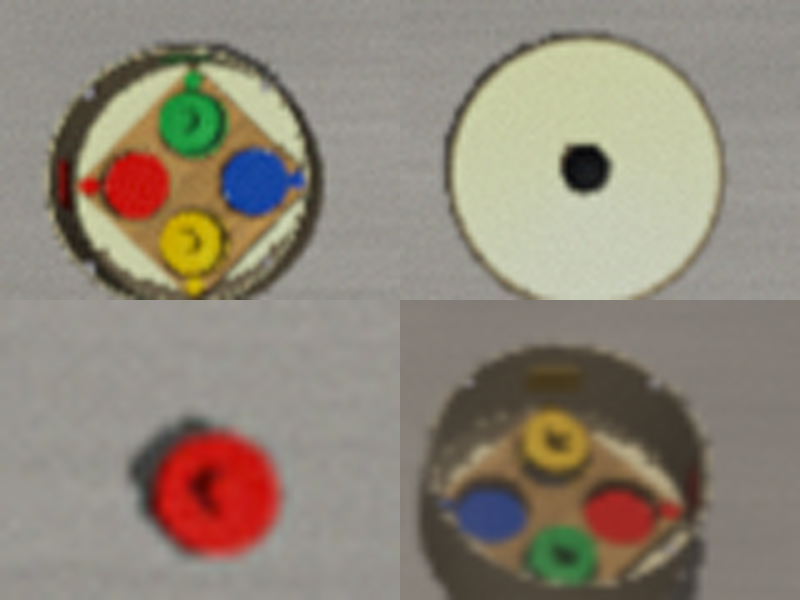

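View pics/crops1.png

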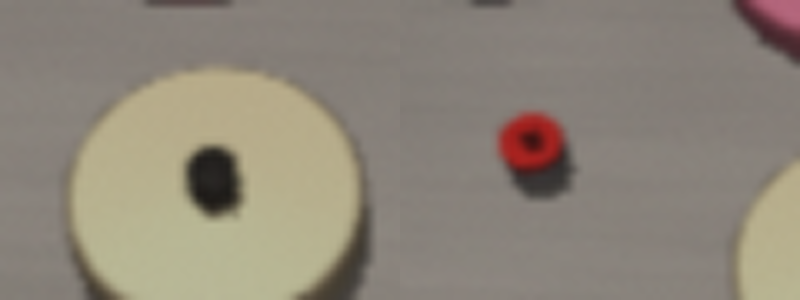

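```bash
cat > h.py <<'E'
from cell import *
import cv2, numpy as np
from scipy.spatial.transform import Rotation as R
def ray(name,c,px,z):
    Rm=cv2.Rodrigues(c["rvec"])[0]; t=c["tvec"]
    d=Rm.T@np.array([(px[0]-c["cx"])/c["fx"],(px[1]-c["cy"])/c["fy"],1]); o=-Rm.T@t
    return o+d*(z-o[2])/d[2]
def proj(c,P):
    return cv2.projectPoints(np.array([P],float),c["rvec"],c["tvec"],np.array([[c["fx"],0,c["cx"]],[0,c["fy"],c["cy"]],[0,0,1]]),None)[0].ravel()
def wT(s,c):
    T=np.eye(4);T[:3,:3]=R.from_quat(s["tcp_rot"]).as_matrix();T[:3,3]=s["eef_pos"];return T@c["hand_eye"]
def wray(s,c,px,z):
    T=wT(s,c);u=np.array([px[0]-c["cx"],px[1]-c["cy"]])/c["fx"];th=np.linalg.norm(u)
    d=T[:3,:3]@np.r_[u/th*np.sin(th),np.cos(th)];o=T[:3,3]
    return o+d*(z-o[2])/d[2]
def wproj(s,c,P):
    T=np.linalg.inv(wT(s,c));p=T[:3,:3]@np.array(P)+T[:3,3];th=np.arctan2(np.hypot(p[0],p[1]),p[2]);r=c["fx"]*th
    return np.array([c["cx"],c["cy"]])+r*p[:2]/np.hypot(p[0],p[1])
def snap(n,f,x=0,y=0,w=512,h=384):
    s=sense();c=read_camera(n)
    k=min(800/w,600/h);cv2.imwrite(f"pics/{f}.png",cv2.resize(c["color"][y:y+h,x:x+w,::-1],None,fx=k,fy=k,interpolation=cv2.INTER_CUBIC))
    return s,c
def shift(s,P):  # tool-frame shift from measured pose
    return R.from_quat(s["tcp_rot"]).inv().apply(np.array(P)-s["eef_pos"])
E
python3 - <<'E'
from h import *
c=read_camera("top"); 
for n,p,z in [("tin",(176.8,200.2),.07),("red",(167,201.6),.003),("blue",(190.6,201),.003),("knob",(271.6,188.2),.066),("cup",(341,213.8),.028)]:
    print(n,ray("top",c,p,z))
c=read_camera("scene")
k=400/60
for n,p,z in [("knob",(205+213/k,180+165/k),.066),("cup",(165+132/k-.4,170+140/k-.4),.028),("red",(290+219/k-.4,175+217/k-.4),.003),("blue",(290+91/k,175+215/k),.003)]:
    print(n,ray("scene",c,p,z))
E
```

```text
tin [0.50473995 0.13960942 0.07      ]
red [0.50560657 0.1817068  0.003     ]
blue [0.50659458 0.11112578 0.003     ]
knob [ 0.53618739 -0.12972726  0.066     ]
cup [ 0.46241807 -0.33225733  0.028     ]
knob [ 0.54027651 -0.12735394  0.066     ]
cup [ 0.46515348 -0.33086032  0.028     ]
red [0.5053917  0.18260641 0.003     ]
blue [0.50802216 0.11348039 0.003     ]
```

>>> drive_tool(steps=[[0,0.379,-0.2235,0.045,0.223],[0,0.379,-0.2235,0.045,0.223],[0,0.379,-0.2235,0.045,0.223],[0,0.379,-0.2235,0.045,0.223],[0,0.379,-0.2235,0.045,0.223],[0,0.379,-0.2235,0.045,0.223],[0,0.379,-0.2235,0.045,0.223],[0,0.379,-0.2235,0.045,0.223],[0,0.379,-0.2235,0.045,0.223],[0,0.379,-0.2235,0.045,0.223]], force=30)

```text
t: 1.08
eef_pos: [0.4468, -0.3477, 0.2029]
tcp_rot: [1.0, 0.0, 0.0, 0.0]
contact_force: [1.2, -0.3, -0.2]
opening: 0.495
```

```bash
python3 - <<'E'
from h import *
s,c=snap("wrist","w1")
print(s["t"],s["eef_pos"],s["tcp_rot"],s["opening"],shift(s,[.464,-.331,.12]))
print(wproj(s,c,[.464,-.331,.044])*800/512)
E
```

```text
1.0833 [ 0.44678317 -0.34768696  0.20289753] [9.99999909e-01 3.47247286e-04 1.33325699e-04 2.08275495e-04] 0.49511878847309493 [ 0.01720633 -0.01670954  0.08289517]
[369.29680787 259.06986961]
```

View pics/w1.png

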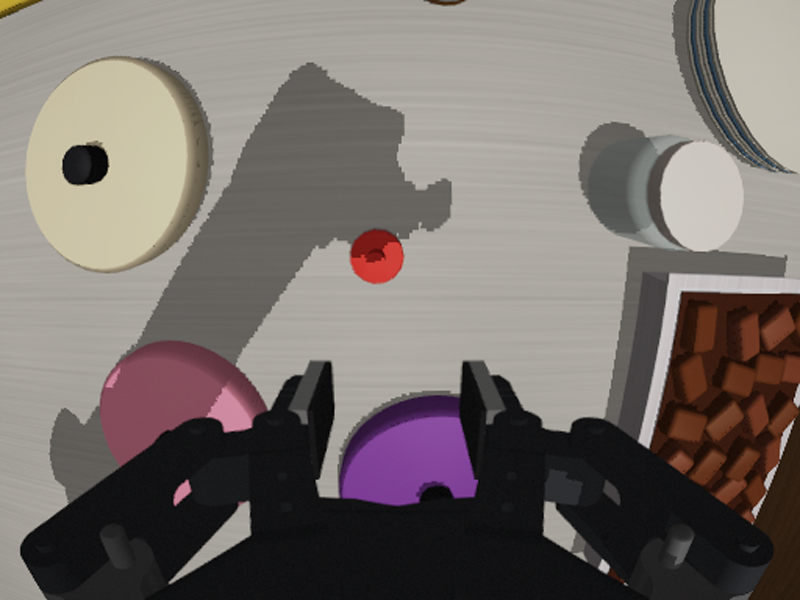

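```bash
python3 - <<'E'
from h import *
s=sense();c=read_camera("wrist"); k=512/800
for p,z in [((377,256),.028),((375,254),.044)]: print(wray(s,c,np.array(p)*k,z))
# lid centre: knob top
print(wray(s,c,np.array((79,166))*k,.066))
print(c["color"][150:180,225:260].reshape(-1,3).max(0))
E
```

```text
[ 0.47209675 -0.3244643   0.028     ]
[ 0.47596994 -0.32396079  0.044     ]
[ 0.54203603 -0.12445021  0.066     ]
[204 171 165]
```

```bash
python3 - <<'E'
from h import *
s,c=snap("wrist","w2",160,100,160,120)
print(s["t"],s["eef_pos"])
a=c["color"].astype(int);m=(a[...,0]>90)&(a[...,1]<75)&(a[...,2]<75);m[:,:200]=0;m[:,290:]=0;m[:100]=0;m[230:]=0
n,l,st,ce=cv2.connectedComponentsWithStats(m.astype(np.uint8));i=1+st[1:,4].argmax();print(st[i],ce[i]);print(wray(s,c,ce[i],.030))
E
```

```text
1.1833 [ 0.45207979 -0.34119317  0.20239266]
[232 153  33  33 882] [247.79365079 169.04988662]
[ 0.4639172  -0.33441264  0.03      ]
```

View pics/w2.png

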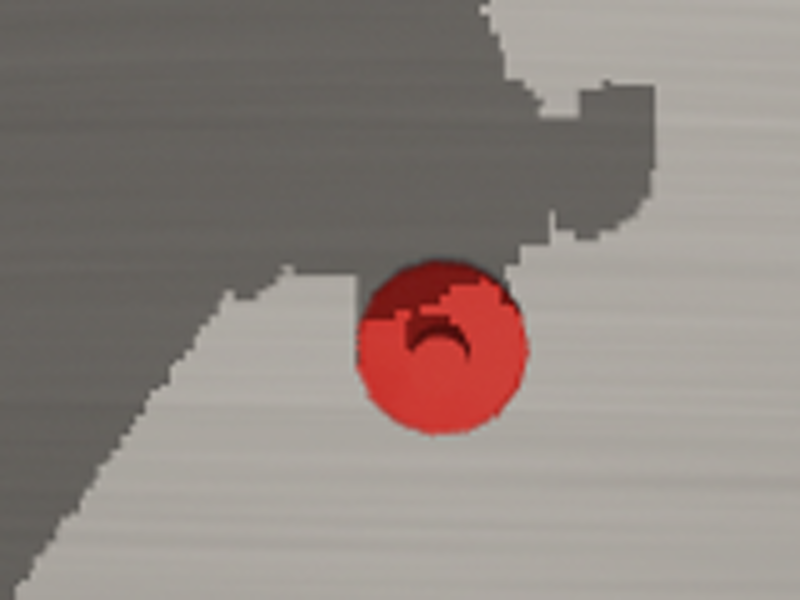

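```bash
python3 - <<'E'
from h import *
s,c=snap("wrist","w3",160,100,160,120)
print(s["t"],s["eef_pos"])
a=c["color"].astype(int);m=(a[...,0]>90)&(a[...,1]<75)&(a[...,2]<75);m[:,:200]=0;m[:,290:]=0;m[:100]=0;m[230:]=0
n,l,st,ce=cv2.connectedComponentsWithStats(m.astype(np.uint8));i=1+st[1:,4].argmax();b=st[i];p=(b[0]+b[2]/2-.5,b[1]+b[3]/2-.5);P=wray(s,c,p,.029);print(b,p,P,sense()["eef_pos"],shift(sense(),P+[0,0,.07]))
E
```

```text
1.2333 [ 0.44888208 -0.34509581  0.20254178]
[228 149  33  34 890] (np.float64(244.0), np.float64(165.5)) [ 0.46381439 -0.33490706  0.029     ] [ 0.44663959 -0.34788197  0.20267526] [ 0.0172803  -0.01287492  0.10367019]
```

>>> drive_tool(steps=[[0,0.0172,-0.013,0.03,0],[0,0.0172,-0.013,0.07,0],[0,0.0172,-0.013,0.1,0],[0,0.0172,-0.013,0.12,0],[0,0.0172,-0.013,0.12,0]])

```text
t: 1.7
eef_pos: [0.4582, -0.336, 0.0784]
tcp_rot: [1.0, -0.001, -0.004, -0.002]
contact_force: [-0.9, 0.1, -0.3]
opening: 0.5
```

```bash
python3 - <<'E'
from h import *
for _ in range(3): read_camera("scene")
s,c=snap("wrist","w4",160,150,320,240)
print(s["t"],s["eef_pos"],s["opening"])
for z in (.044,.028):print(wproj(s,c,[.4638,-.335,z]), (wproj(s,c,[.4638,-.335,z])-[160,150])*2.5)
E
```

```text
1.85 [ 0.46289175 -0.33800456  0.08416779] 0.5019910807796278
[248.06731365 226.32446534] [220.16828412 190.81116334]
[248.48031846 217.40988921] [221.20079616 168.52472303]
```

View pics/w4.png

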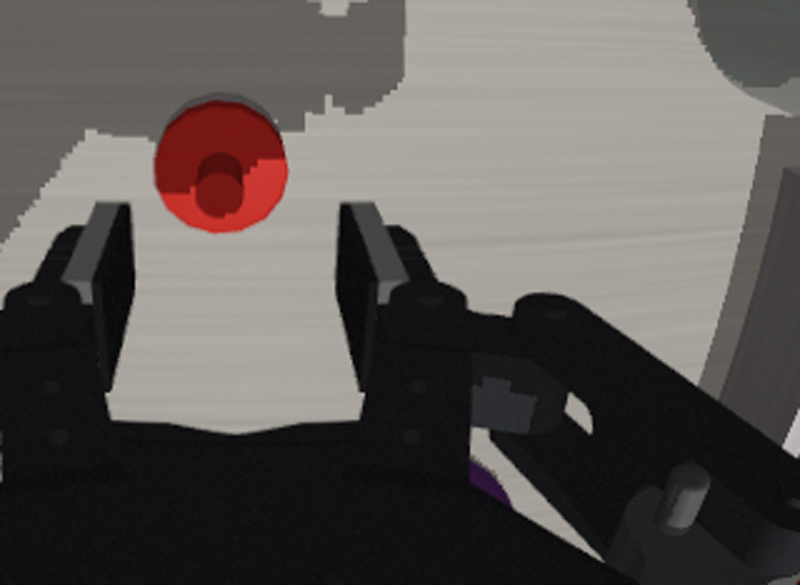

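```bash
python3 - <<'E'
from h import *
for _ in range(3): read_camera("scene"); print(sense()["eef_pos"])
E
```

```text
[ 0.46382315 -0.33789012  0.08507805]
[ 0.46387745 -0.33756863  0.08499795]
[ 0.46379173 -0.33728605  0.08477338]
```

>>> drive_tool(steps=[[0,0,-0.002,0.02,0],[0,0,-0.002,0.035,0],[0,0,-0.002,0.038,0],[0,0,-0.002,0.038,0],[-1,0,-0.002,0.038,0],[-1,0,-0.002,0.038,0],[-1,0,-0.002,0.038,0],[-1,0,-0.002,0.038,0],[-1,0,-0.002,0.038,0],[-1,0,-0.002,0.038,0]], force=30)

```text
t: 2.88
eef_pos: [0.4637, -0.3348, 0.046]
tcp_rot: [1.0, 0.0, 0.001, 0.001]
contact_force: [-0.3, 0.1, 5.1]
opening: 0.119
```

```bash
python3 - <<'E'
from h import *
s,c=snap("wrist","w5",160,150,320,240)
print(s["t"],s["eef_pos"],s["opening"],s["contact_force"])
E
```

```text
2.8833 [ 0.46372926 -0.33476822  0.04602861] 0.11924532043331952 [-0.34211511  0.11113815  5.07529534]
```

View pics/w5.png

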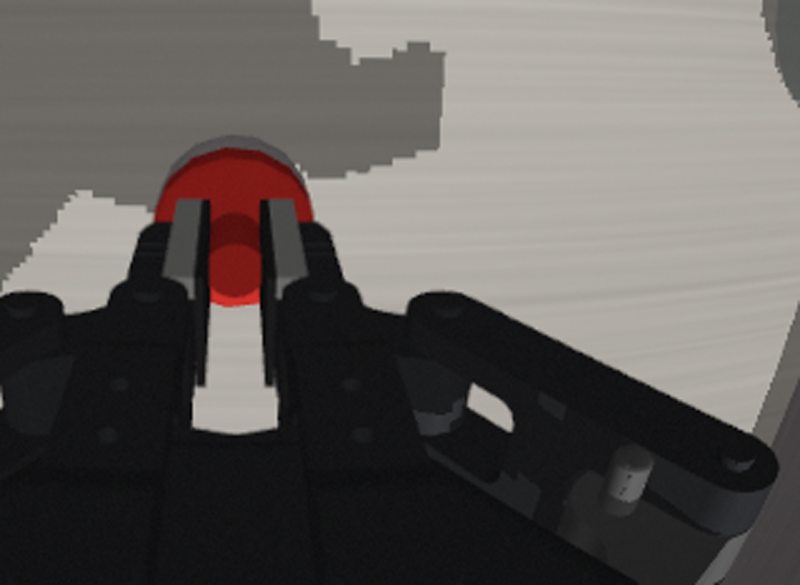

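>>> drive_tool(steps=[[-1,0,0,-0.03,0],[-1,0,-0.01,-0.07,0],[-1,0,-0.05,-0.1,0],[-1,0,-0.09,-0.12,0],[-1,0,-0.13,-0.134,0],[-1,0,-0.17,-0.134,0],[-1,0,-0.21,-0.134,0],[-1,0,-0.25,-0.134,0],[-1,0,-0.28,-0.134,0],[-1,0,-0.3,-0.134,0]], force=40)

```text
t: 3.77
eef_pos: [0.4619, -0.0293, 0.179]
tcp_rot: [1.0, 0.003, 0.0, -0.001]
contact_force: [0.4, -0.1, 0.3]
opening: 0.114
```

>>> drive_tool(steps=[[-1,0,-0.03,0,0],[-1,0,-0.07,0,0],[-1,0,-0.11,0,0],[-1,0,-0.14,0,0],[-1,0,-0.165,0,0],[-1,0,-0.18,0,0],[-1,0,-0.185,0,0],[-1,0,-0.185,0,0],[-1,0,-0.185,0,0]])

```text
t: 4.52
eef_pos: [0.4623, 0.1495, 0.1785]
tcp_rot: [1.0, 0.0, -0.0, 0.001]
contact_force: [-0.1, -0.6, -2.0]
opening: 0.115
```

```bash
python3 - <<'E'
from h import *
for _ in range(2): read_camera("scene")
s,c=snap("wrist","w6")
print(s["t"],s["eef_pos"],s["tcp_rot"],s["opening"],s["contact_force"],sense()["eef_pos"])
snap("scene","s6",256,100,160,120)
E
```

```text
4.6167 [0.46249904 0.14886508 0.17861307] [ 9.99999389e-01 -8.85778855e-04 -2.64284226e-04  6.06520885e-04] 0.11721088293280692 [ 0.26796206 -0.76983365 -0.26359389] [0.46257888 0.14894862 0.17867793]
```

View pics/w6.png

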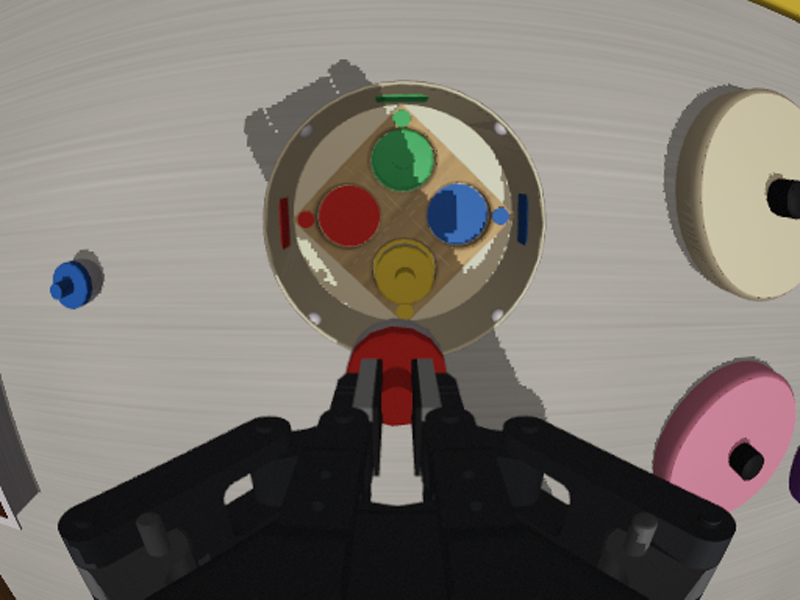

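View pics/s6.png

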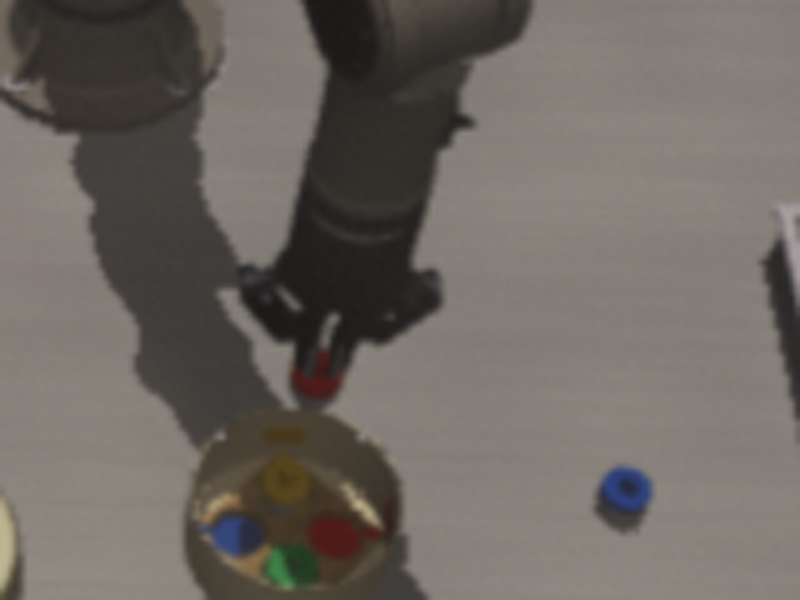

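The wrist view shows the cup held. The red slot is at (349,215), the blue slot at (458,213), and the tin rim spans roughly x 264–545 and y 80–352. I'll fit the tin centre to these.

```bash
python3 - <<'E'
from h import *
from scipy.optimize import least_squares
s=sense();s=dict(s);s["eef_pos"]=np.array([.4625,.1489,.1786]);c=read_camera("wrist");k=512/800
def P(x,y): return (np.array([x,y])+.5)*k-.5
print("red",wray(s,c,P(349,215),.003),"blue",wray(s,c,P(458,213),.003))
for n,q in dict(l=(264,215),r=(545,215),t=(403,80)).items(): print(n,wray(s,c,P(*q),.07))
D=[(306,130),(500,128),(315,319),(497,316)]
d=[wray(s,c,P(*q),.065) for q in D];print(np.round(d,4),np.mean(d,0))
# rim circle fit from edge points extracted along rim
E
python3 - <<'E'
import cv2
i=cv2.imread("pics/w6.png"); cv2.imwrite("pics/w6c.png",cv2.resize(i[70:360,250:560],(774,600*1207//1000+0) if 0 else (640,599),interpolation=cv2.INTER_CUBIC))
E
```

```text
red [0.50643471 0.17961577 0.003     ] blue [0.50775263 0.10826566 0.003     ]
l [0.51285074 0.21764622 0.07      ]
r [0.51289392 0.07050762 0.07      ]
t [0.58103179 0.14511751 0.07      ]
[[0.5566 0.1952 0.065 ]
 [0.5579 0.0947 0.065 ]
 [0.4547 0.1935 0.065 ]
 [0.4562 0.0931 0.065 ]] [0.50633427 0.14413705 0.065     ]
```

View pics/w6c.png

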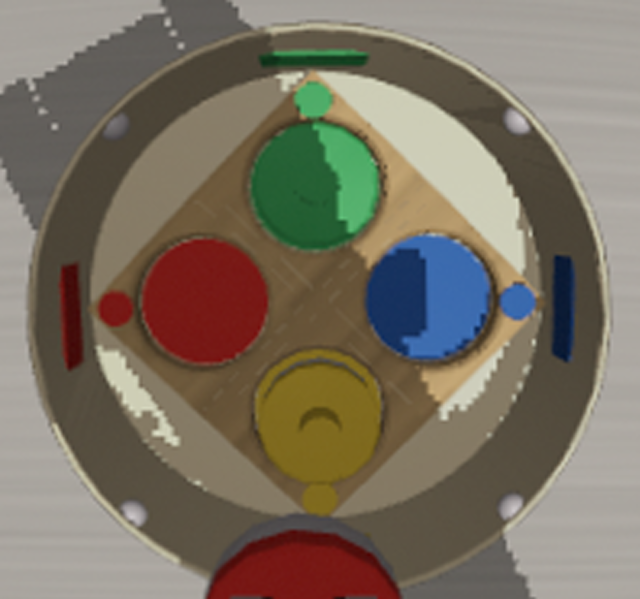

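>>> drive_tool(steps=[[-1,0.01,-0.01,0,0.12],[-1,0.03,-0.02,0,0.24],[-1,0.0437,-0.0306,0,0.36],[-1,0.0437,-0.0306,0,0.48],[-1,0.0437,-0.0306,0,0.6],[-1,0.0437,-0.0306,0,0.72],[-1,0.0437,-0.0306,0,0.84],[-1,0.0437,-0.0306,0,0.96],[-1,0.0437,-0.0306,0,1.08],[-1,0.0437,-0.0306,0,1.2]])

```text
t: 5.6
eef_pos: [0.505, 0.1789, 0.1742]
tcp_rot: [0.876, -0.483, -0.005, 0.005]
contact_force: [-0.6, -0.1, -0.2]
opening: 0.113
```

>>> drive_tool(steps=[[-1,0,0,0,0.12],[-1,0,0,0,0.24],[-1,0,0,0.01,0.34],[-1,0,0,0.03,0.371],[-1,0,0,0.04,0.371],[-1,0,0,0.04,0.371],[-1,0,0,0.04,0.371]])

```text
t: 6.18
eef_pos: [0.5037, 0.1801, 0.1336]
tcp_rot: [0.774, -0.634, -0.004, 0.007]
contact_force: [0.5, 0.5, 0.1]
opening: 0.114
```

```bash
python3 - <<'E'
from h import *
for _ in range(3): read_camera("scene")
s,c=snap("wrist","w7",100,100,320,240)
print(s["t"],s["eef_pos"],s["tcp_rot"],s["qpos"],s["opening"],shift(s,[.5062,.1796,.049]))
for P in ([.5062,.1796,.003],[.5065,.144,.07],[.5062,.1796,.094]): print((wproj(s,c,P)-[100,100]+.5)*2.5)
print(sense()["eef_pos"])
E
```

```text
6.3333 [0.50491708 0.18002062 0.13491846] [ 0.77307859 -0.63427493 -0.00396579  0.00539228] [-1.15717173  0.48829875  0.95497595  1.93587722 -0.47971748  0.97908866
 -2.91887827] 0.11199905334406354 [ 0.00060226 -0.0023245   0.08589551]
[377.3031179 224.1813394]
[402.70611685 159.3706604 ]
[378.02799687 317.7062459 ]
[0.50497017 0.17996421 0.13499835]
```

View pics/w7.png

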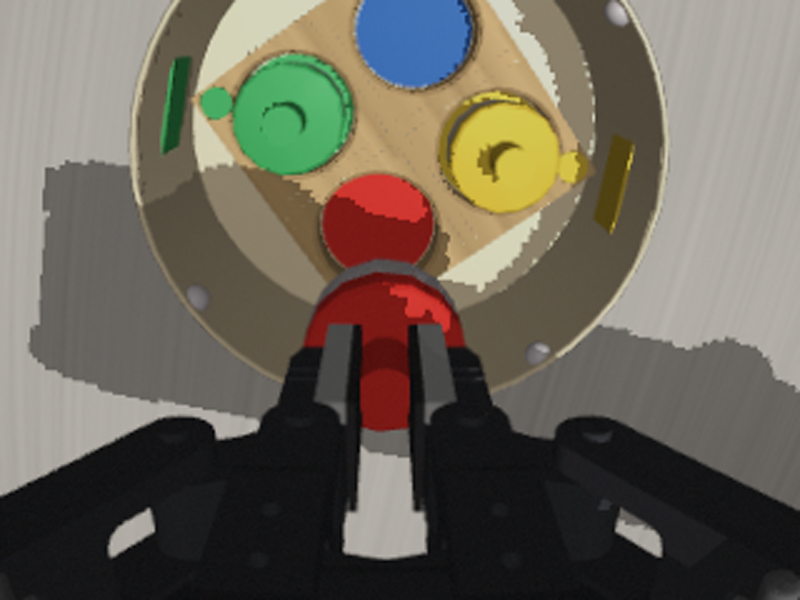

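>>> drive_tool(steps=[[-1,0,0,0,-0.12],[-1,0,0,0,-0.24],[-1,0,0,0,-0.3],[-1,0,0,0,-0.3],[-1,0,0,0,-0.3]])

```text
t: 6.8
eef_pos: [0.5047, 0.1799, 0.1348]
tcp_rot: [0.859, -0.513, -0.005, 0.005]
contact_force: [0.9, 0.1, 0.2]
opening: 0.109
```

```bash
python3 - <<'E'
from h import *
for _ in range(3): read_camera("scene")
s,c=snap("wrist","w8",100,100,320,240)
print(s["t"],s["eef_pos"],s["tcp_rot"],s["qpos"],s["opening"],shift(s,[.5062,.1796,.049]))
for P in ([.5062,.1796,.003],[.5065,.144,.07],[.5062,.1796,.094]): print((wproj(s,c,P)-[100,100]+.5)*2.5)
print(sense()["eef_pos"])
E
```

```text
6.95 [0.50441098 0.1799997  0.13435566] [ 0.85879857 -0.51226361 -0.00453997  0.00551389] [-1.11013196  0.45651312  0.88030358  1.93586424 -0.42591432  0.96228272
 -2.67088049] 0.11188887672892867 [ 0.00138512 -0.00258949  0.08532482]
[376.27098456 222.16439906]
[439.34922381 170.15071487]
[376.7006946 316.0096886]
[0.50433804 0.18005212 0.13424273]
```

View pics/w8.png

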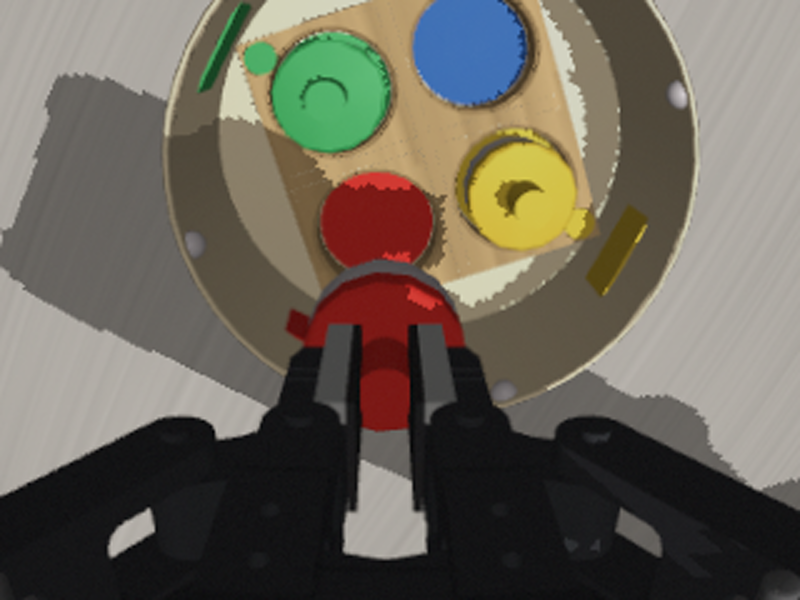

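>>> drive_tool(steps=[[-1,0.0013,-0.0025,0.005,0],[-1,0.0013,-0.0025,0.02,0],[-1,0.0013,-0.0025,0.035,0],[-1,0.0013,-0.0025,0.05,0],[-1,0.0013,-0.0025,0.06,0],[-1,0.0013,-0.0025,0.064,0],[-1,0.0013,-0.0025,0.064,0]])

```text
t: 7.58
eef_pos: [0.5056, 0.1795, 0.0691]
tcp_rot: [0.859, -0.512, -0.005, 0.007]
contact_force: [0.8, 0.3, -1.6]
opening: 0.116
```

```bash
python3 - <<'E'
from h import *
for _ in range(3): read_camera("scene")
s,c=snap("wrist","w9",100,100,320,240)
print(s["t"],s["eef_pos"],s["tcp_rot"],s["contact_force"],s["opening"],shift(s,[.5062,.1796,.049]))
for P in ([.5062,.1796,.003],[.5065,.144,.07]): print((wproj(s,c,P)-[100,100]+.5)*2.5)
print(sense()["eef_pos"])
E
```

```text
7.7333 [0.50682325 0.17986988 0.07068965] [ 0.85908749 -0.51178447 -0.0040747   0.0053618 ] [ 0.35155882  0.13210508 -0.53439063] 0.11313151385716111 [-2.66040716e-05  3.86232468e-04  2.16968240e-02]
[384.11352023 283.9795246 ]
[479.87014997 241.40077927]
[0.50686149 0.18000352 0.07081994]
```

View pics/w9.png

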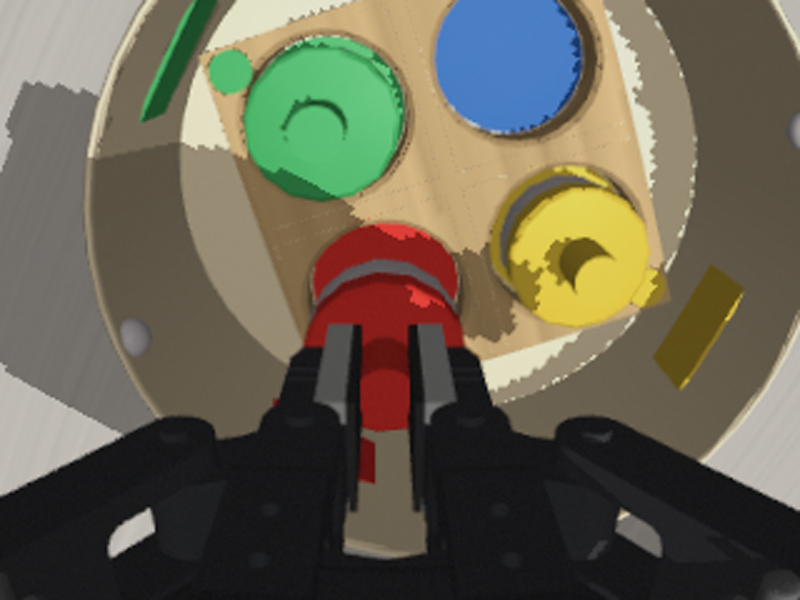

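>>> drive_tool(steps=[[-1,0,0.0005,0.006,0],[-1,0,0.0005,0.012,0],[-1,0,0.0005,0.017,0],[-1,0,0.0005,0.021,0],[-1,0,0.0005,0.0215,0],[-1,0,0.0005,0.0215,0]])

```text
t: 8.28
eef_pos: [0.505, 0.1794, 0.0491]
tcp_rot: [0.859, -0.512, -0.006, 0.006]
contact_force: [-3.1, 0.7, 9.0]
opening: 0.112
```

```bash
python3 - <<'E'
from h import *
for _ in range(3): read_camera("scene")
s,c=snap("wrist","w10",100,100,320,240)
print(s["t"],s["eef_pos"],s["tcp_rot"],s["contact_force"],s["opening"])
E
```

```text
8.4333 [0.50497209 0.17942713 0.04906514] [ 0.85908337 -0.51177187 -0.00545323  0.005965  ] [-2.9668243   0.57057519  8.55200286] 0.11308192931331963
```

View pics/w10.png

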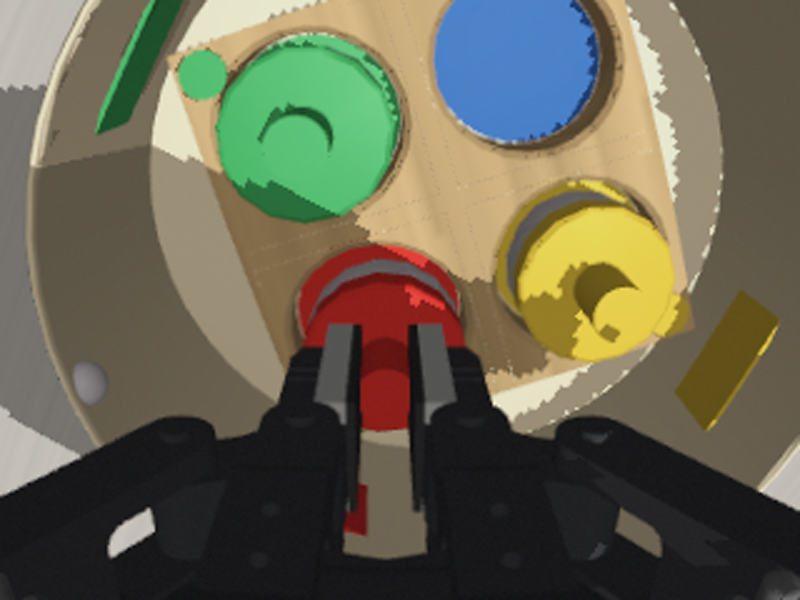

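>>> drive_tool(steps=[[-0.4,0,0,-0.001,0],[-0.4,0,0,-0.001,0],[-0.4,0,0,-0.001,0],[-0.4,0,0,-0.001,0],[-0.4,0,0,-0.02,0],[-0.4,0,0,-0.045,0],[-0.3,0,0,-0.08,0],[-0.2,0,0,-0.11,0],[-0.1,0,0,-0.13,0],[-0.1,0,0,-0.13,0]])

```text
t: 9.32
eef_pos: [0.5102, 0.1807, 0.1827]
tcp_rot: [0.859, -0.512, -0.002, 0.002]
contact_force: [1.1, 0.4, 0.8]
opening: 0.446
```

```bash
python3 - <<'E'
from h import *
for _ in range(3): read_camera("scene")
s,c=snap("wrist","w11")
print(s["t"],s["eef_pos"],s["tcp_rot"],s["contact_force"],s["opening"])
print(wproj(s,c,[.5062,.1796,.047])*800/512,wproj(s,c,[.5062,.1796,.031])*800/512)
E
```

```text
9.4667 [0.50649934 0.18028809 0.17779166] [ 0.859225   -0.5115355  -0.00501028  0.00622402] [-1.25357905 -0.30349481 -0.39069339] 0.44865714411043683
[393.68858823 295.77864815] [393.45053942 289.11097182]
```

View pics/w11.png

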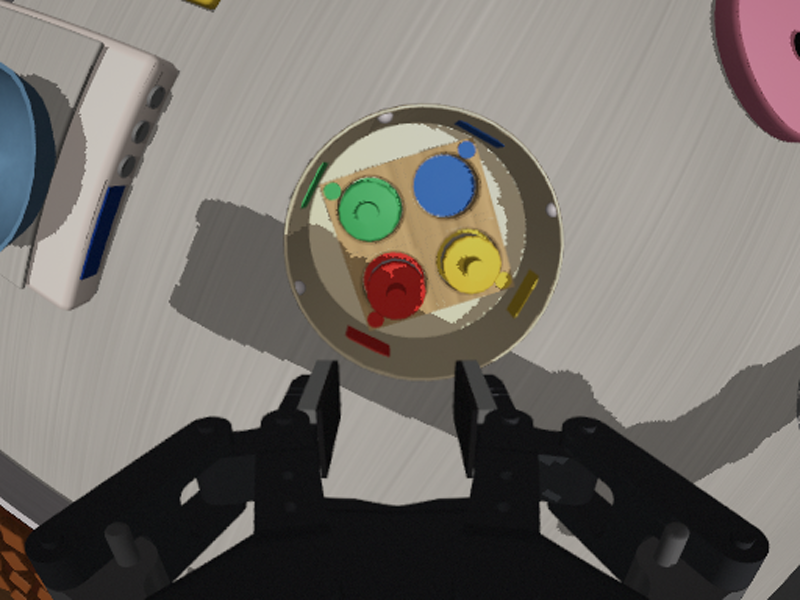

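Picture w11 shows the red cup seated in the red slot at (395,288), at the same height as the green and yellow cups. Next I'll refine the tin's centre from the rim.

```bash
python3 - <<'E'
from h import *
from scipy.optimize import least_squares
s=sense();c=read_camera("wrist");print(s["eef_pos"])
img=c["color"]; g=cv2.cvtColor(img,cv2.COLOR_RGB2GRAY)
hsv=cv2.cvtColor(img,cv2.COLOR_RGB2HSV)
cv2.imwrite("pics/w12.png",cv2.resize(img[55:255,170:370,::-1],(600,600),interpolation=cv2.INTER_CUBIC))
ov=img[...,::-1].copy()
for C in [(.5065,.144)]:
  for r,col in((.075,(0,0,255)),(.0725,(255,0,0))):
    for a in np.arange(0,2*np.pi,.02):
        p=wproj(s,c,[C[0]+r*np.cos(a),C[1]+r*np.sin(a),.07]);ov[int(round(p[1])),int(round(p[0]))]=col
  for a in range(4):
     t=np.radians(46.+0+90*a);p=wproj(s,c,[C[0]+.0354*np.cos(t+np.pi/4),C[1]+.0354*np.sin(t+np.pi/4),.017]);ov[int(round(p[1])),int(round(p[0]))]=(255,255,255)
cv2.imwrite("pics/w12o.png",cv2.resize(ov[55:255,170:370],(600,600),interpolation=cv2.INTER_NEAREST))
E
```

```text
[0.50610892 0.18007713 0.17725806]
```

View pics/w12o.png

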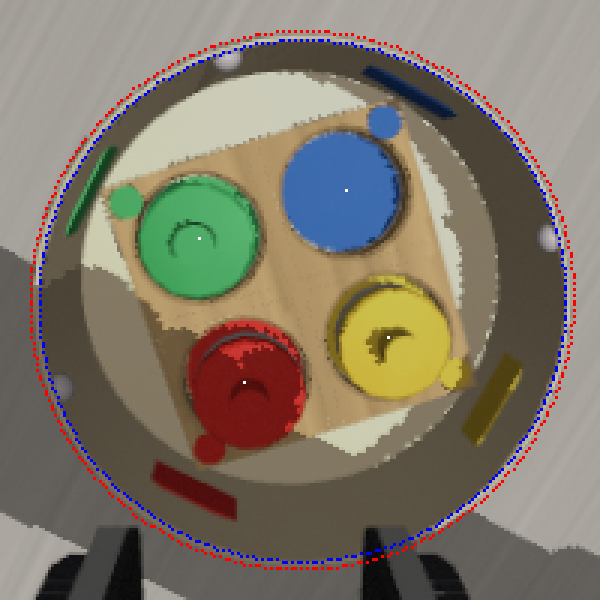

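View pics/w12.png

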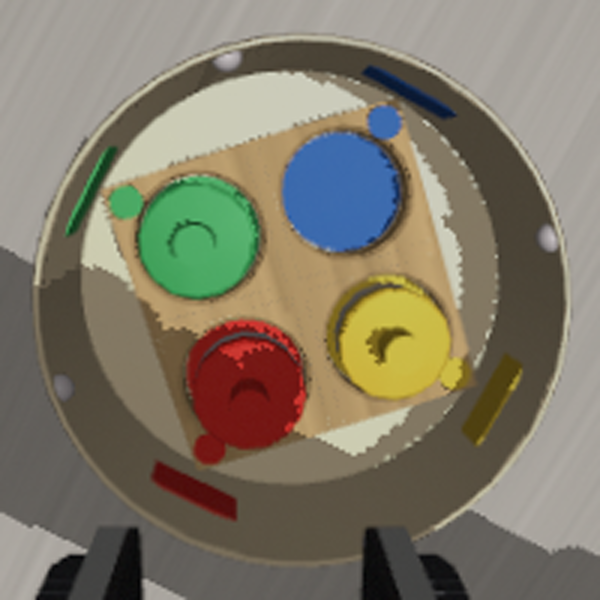

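>>> drive_tool(steps=[[0.1,0.02,0.012,-0.02,-0.12],[0.1,0.05,0.03,-0.022,-0.24],[0.1,0.08,0.05,-0.022,-0.36],[0.1,0.11,0.065,-0.022,-0.48],[0.1,0.145,0.085,-0.022,-0.6],[0.1,0.18,0.105,-0.022,-0.72],[0.1,0.21,0.125,-0.022,-0.84],[0.1,0.24,0.14,-0.022,-0.96],[0.1,0.26,0.153,-0.022,-1.07],[0.1,0.263,0.1547,-0.022,-1.075]])

```text
t: 10.4
eef_pos: [0.4946, -0.131, 0.2017]
tcp_rot: [1.0, -0.002, -0.008, 0.004]
contact_force: [0.2, -0.5, 0.5]
opening: 0.549
```

```bash
python3 - <<'E'
from h import *
for _ in range(5): read_camera("scene")
s,c=snap("wrist","w13")
print(s["t"],s["eef_pos"],s["tcp_rot"],s["qpos"],s["contact_force"],s["opening"])
print(wproj(s,c,[.538,-.128,.066])*800/512)
print(sense()["eef_pos"])
E
```

```text
10.65 [ 0.49673138 -0.12278462  0.20156394] [ 0.99996748  0.00115065 -0.00762071  0.00237648] [-0.53447956  0.27304576  0.81810165  1.9219881  -0.21832643  1.05453434
 -1.19200314] [ 0.32284932 -0.56051251 -0.02444348] 0.5541903486174383
[404.16680754 221.00936595]
[ 0.49687618 -0.12265271  0.2017362 ]
```

View pics/w13.png

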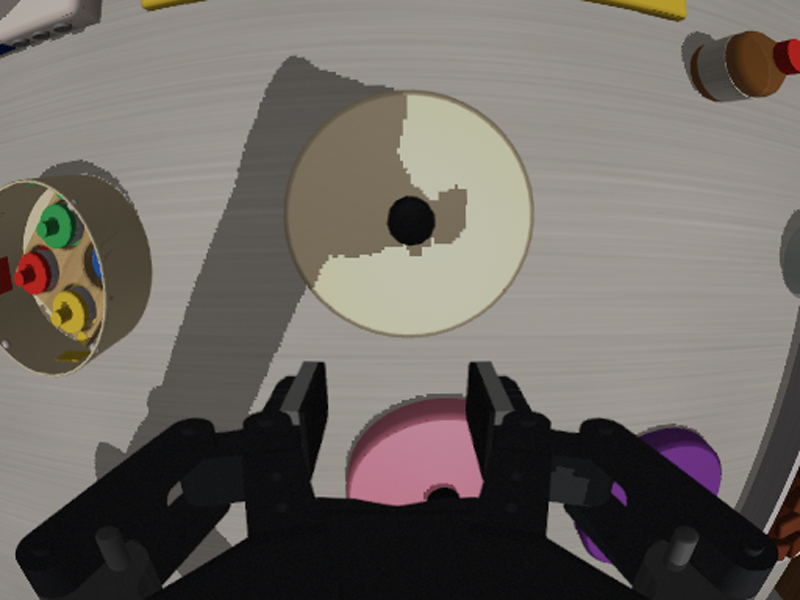

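```bash
python3 - <<'E'
from h import *
s=sense();c=read_camera("wrist");k=.64
a=c["color"].astype(int)
m=(a.max(2)<45);m[:100]=0;m[175:]=0;m[:,230:300];m2=np.zeros_like(m);m2[115:170,235:295]=m[115:170,235:295]
n,l,st,ce=cv2.connectedComponentsWithStats(m2.astype(np.uint8));i=1+st[1:,4].argmax();print(st[i],ce[i])
P=wray(s,c,ce[i],.062);print(P)
ov=a.astype(np.uint8)[...,::-1].copy()
for r,z,col in((.0815,.040,(0,0,255)),(.014,.066,(0,255,0))):
    for t in np.arange(0,2*np.pi,.015):
        p=wproj(s,c,[P[0]+r*np.cos(t),P[1]+r*np.sin(t),z]);ov[int(round(p[1])),int(round(p[0]))]=col
cv2.imwrite("pics/w14.png",cv2.resize(ov[45:230,170:355],(600,600),interpolation=cv2.INTER_NEAREST))
print(s["eef_pos"],shift(s,[P[0],P[1],.1]),shift(s,[P[0],P[1],.058]))
E
```

```text
[248 126  30  31 727] [262.68775791 141.11829436]
[ 0.53805519 -0.13155053  0.062     ]
[ 0.49687618 -0.12265271  0.2017362 ] [0.04266902 0.00853233 0.10115181] [0.04329738 0.00832821 0.14314661]
```

View pics/w14.png

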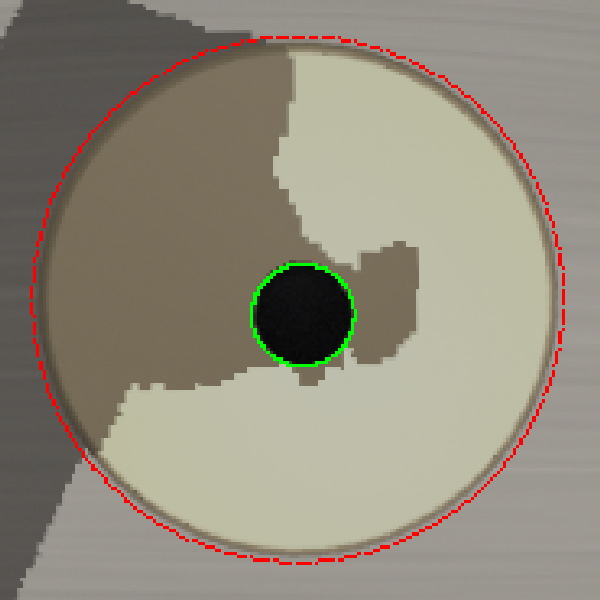

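>>> drive_tool(steps=[[0.1,0.02,0.004,0.02,0],[0.1,0.0427,0.0085,0.04,0],[0.1,0.0427,0.0085,0.06,0],[0.1,0.0427,0.0085,0.08,0],[0.1,0.0427,0.0085,0.085,0],[0.1,0.0427,0.0085,0.085,0]])

```text
t: 11.25
eef_pos: [0.5372, -0.1322, 0.1153]
tcp_rot: [1.0, 0.001, -0.009, 0.002]
contact_force: [0.5, -0.7, 0.1]
opening: 0.546
```

```bash
python3 - <<'E'
from h import *
for _ in range(5): read_camera("scene")
s,c=snap("wrist","w15",100,100,320,240)
print(s["t"],s["eef_pos"],s["tcp_rot"],s["opening"])
print((wproj(s,c,[.538,-.1315,.066])-[100,100]+.5)*2.5,shift(s,[.538,-.1315,.062]))
print(sense()["eef_pos"])
E
```

```text
11.5 [ 0.53921754 -0.13352211  0.1182253 ] [ 9.99980933e-01  5.12467475e-04 -5.54247179e-03  2.67431344e-03] 0.5488379451525456
[375.31482433 305.28494765] [-0.00059206 -0.00232377  0.05622371]
[ 0.53907657 -0.13357361  0.11807932]
```

View pics/w15.png

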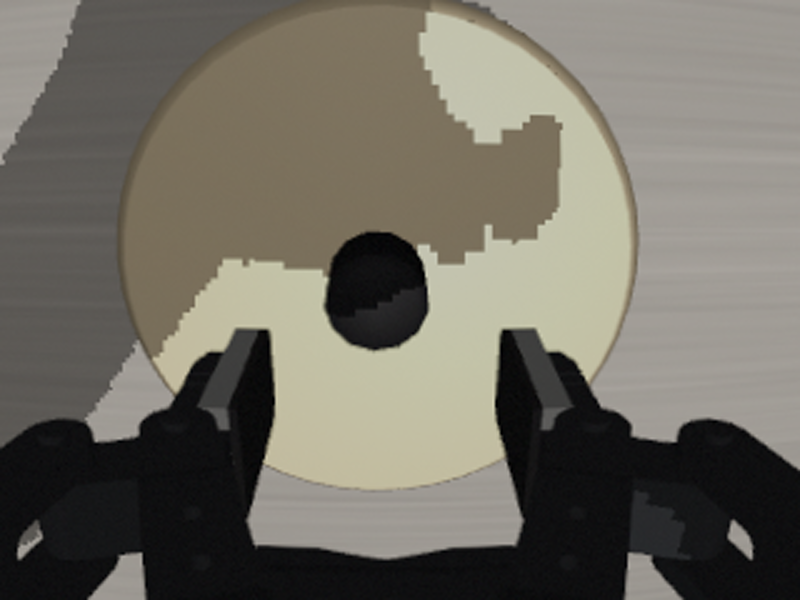

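>>> drive_tool(steps=[[0.1,0,-0.0022,0.02,0],[0.1,0,-0.0022,0.04,0],[0.1,0,-0.0022,0.052,0],[0.1,0,-0.0022,0.056,0],[0.1,0,-0.0022,0.056,0],[0.1,0,-0.0022,0.056,0]])

```text
t: 12.05
eef_pos: [0.538, -0.132, 0.0614]
tcp_rot: [1.0, 0.0, -0.006, 0.003]
contact_force: [0.1, -0.4, 0.4]
opening: 0.553
```

```bash
python3 - <<'E'
from h import *
for _ in range(3): read_camera("scene")
s,c=snap("wrist","w16",100,100,320,240)
print(s["t"],s["eef_pos"],s["tcp_rot"],s["opening"],s["contact_force"])
E
```

```text
12.2 [ 0.53833105 -0.13198427  0.06183636] [ 9.99978642e-01  2.89010104e-04 -5.88708274e-03  2.82372329e-03] 0.5504519129094865 [-0.06325814  0.03007902 -0.42012573]
```

View pics/w16.png

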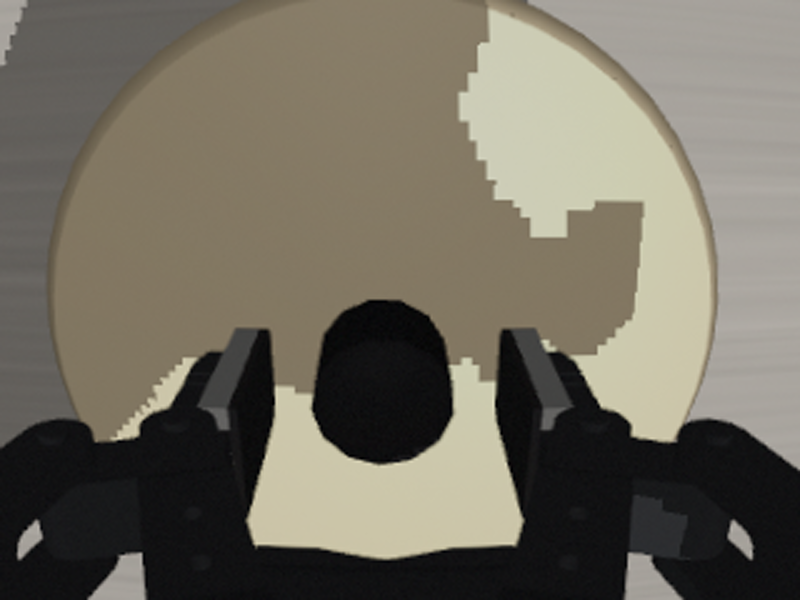

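Knob centred between the pads at (383,390). Closing.

>>> drive_tool(steps=[[-1,0,0,0,0],[-1,0,0,0,0],[-1,0,0,0,0],[-1,0,0,0,0],[-1,0,0,0,0],[-1,0,0,0,0],[-1,0,0,0,0]], force=80)

```text
t: 12.83
eef_pos: [0.5379, -0.1317, 0.0617]
tcp_rot: [1.0, 0.0, -0.007, 0.002]
contact_force: [-1.6, -0.1, 5.0]
opening: 0.296
```

>>> drive_tool(steps=[[-1,0,0,-0.004,0],[-1,0,0,-0.012,0],[-1,0,0,-0.022,0],[-1,0,0,-0.035,0],[-1,0,0,-0.05,0],[-1,0,0,-0.06,0],[-1,0,0,-0.065,0],[-1,0,0,-0.065,0]])

```text
t: 13.5
eef_pos: [0.5394, -0.1315, 0.1275]
tcp_rot: [1.0, 0.0, -0.005, 0.003]
contact_force: [0.4, -0.6, -3.2]
opening: 0.293
```

```bash
python3 - <<'E'
from h import *
for _ in range(3): read_camera("top")
s,c=snap("scene","s17",190,110,160,120)
print(s["t"],s["eef_pos"],s["tcp_rot"],s["opening"],s["contact_force"],s["moment"])
snap("wrist","w17",100,100,320,240)
E
```

```text
13.65 [ 0.53789042 -0.13103172  0.12532609] [ 9.99969127e-01  4.01958688e-04 -7.42767136e-03  2.53224758e-03] 0.2920261708488002 [ 0.01675133  0.46003678 -2.93025107] [-0.01176116 -0.0069618   0.00642114]
```

View pics/s17.png

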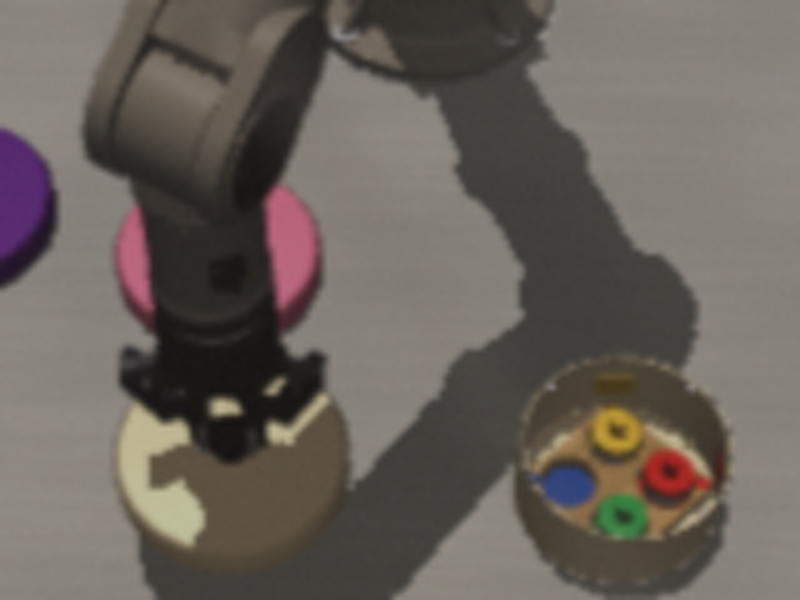

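View pics/w17.png

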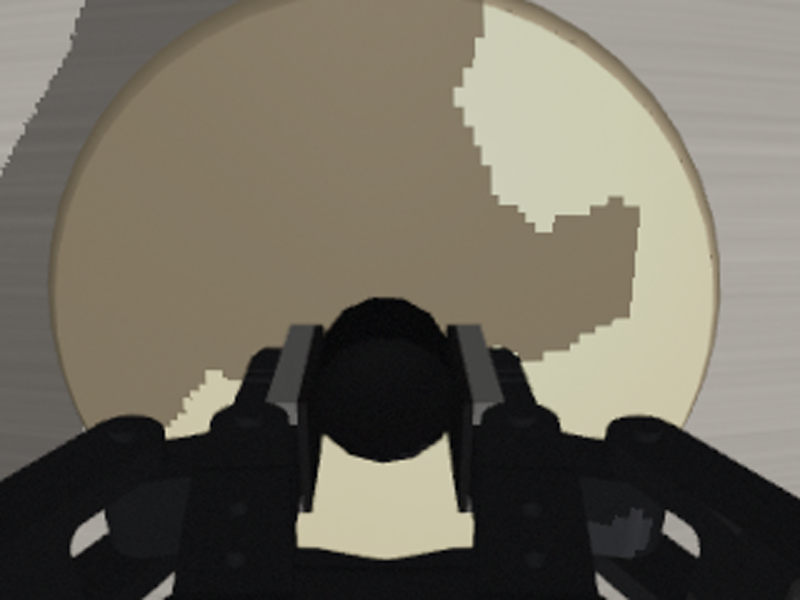

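```bash
python3 - <<'E'
from h import *
s=sense();c=read_camera("wrist");print(s["eef_pos"])
z=s["eef_pos"][2]-.0617+.066
for off in(0,.001,.002):
  P=s["eef_pos"]+[off,0,0];P[2]=z;print(off,(wproj(s,c,P)-[100,100]+.5)*2.5)
  for t in (0,np.pi): 
     q=P+[.014*np.cos(t),0,0]; print((wproj(s,c,q)-[100,100]+.5)*2.5)
img=c["color"][250:300,215:295].astype(float)
img=np.clip((img-0)*6,0,255).astype(np.uint8)
cv2.imwrite("pics/w18.png",cv2.resize(img[...,::-1],None,fx=10,fy=10,interpolation=cv2.INTER_CUBIC))
print(shift(s,[.5065,.144,.19]))
E
```

```text
[ 0.53776254 -0.13110158  0.12503842]
0 [383.58443606 408.17063897]
[383.54707027 340.87082228]
[383.62655541 469.22343164]
0.001 [383.58158075 403.57009061]
[383.54464979 335.82869829]
[383.62343845 465.06885093]
0.002 [383.57875039 398.93752643]
[383.54226771 330.75600121]
[383.62033513 460.88280745]
[-0.0320815  -0.2747795  -0.06591839]
```

View pics/w18.png

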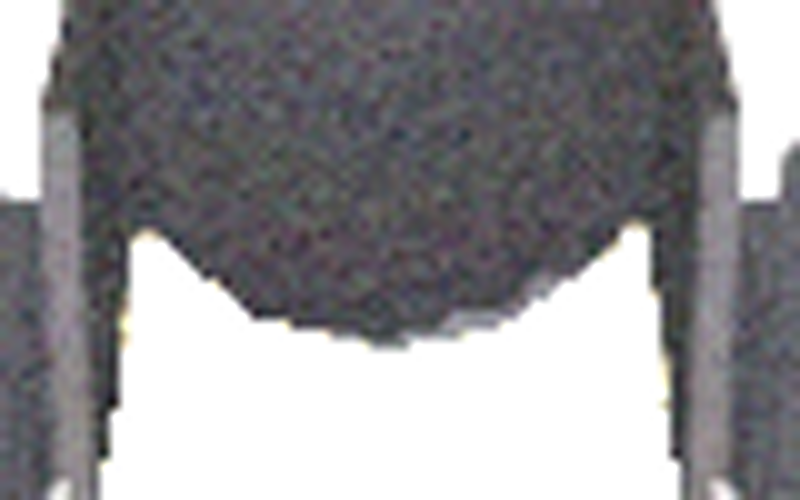

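>>> drive_tool(steps=[[-1,0,0,-0.02,0],[-1,0,-0.005,-0.045,0],[-1,-0.003,-0.025,-0.06,0],[-1,-0.006,-0.055,-0.065,0],[-1,-0.01,-0.085,-0.065,0],[-1,-0.014,-0.115,-0.065,0],[-1,-0.018,-0.145,-0.065,0],[-1,-0.022,-0.175,-0.065,0],[-1,-0.026,-0.205,-0.065,0],[-1,-0.03,-0.23,-0.065,0]])

```text
t: 14.63
eef_pos: [0.5084, 0.1014, 0.1895]
tcp_rot: [1.0, 0.001, -0.007, 0.002]
contact_force: [-0.0, -0.2, -2.4]
opening: 0.297
```

>>> drive_tool(steps=[[-1,-0.001,-0.018,0,0],[-1,-0.002,-0.032,0,0],[-1,-0.003,-0.041,0,0],[-1,-0.003,-0.045,0,0],[-1,-0.003,-0.045,0,0],[-1,-0.003,-0.045,0,0]])

```text
t: 15.13
eef_pos: [0.5062, 0.1428, 0.1896]
tcp_rot: [1.0, -0.0, -0.007, 0.003]
contact_force: [0.6, -0.7, -3.9]
opening: 0.296
```

```bash
python3 - <<'E'
from h import *
for _ in range(5): read_camera("top")
s,c=snap("scene","s19",240,130,160,120)
print(s["t"],s["eef_pos"],s["tcp_rot"],s["opening"],s["contact_force"],s["moment"])
s,c=snap("wrist","w19")
print(s["eef_pos"],shift(s,[.5053,.144,.15]))
E
```

```text
15.3833 [0.50626175 0.142982   0.1898529 ] [ 9.99972896e-01 -5.13398187e-04 -6.80736168e-03  2.75748231e-03] 0.29289108005827397 [-0.32246579  0.32844777 -3.40516408] [-0.03293385 -0.03182164 -0.05525915]
[0.50624122 0.14325391 0.18984735] [-0.00039898 -0.00096142  0.03985186]
```

View pics/s19.png

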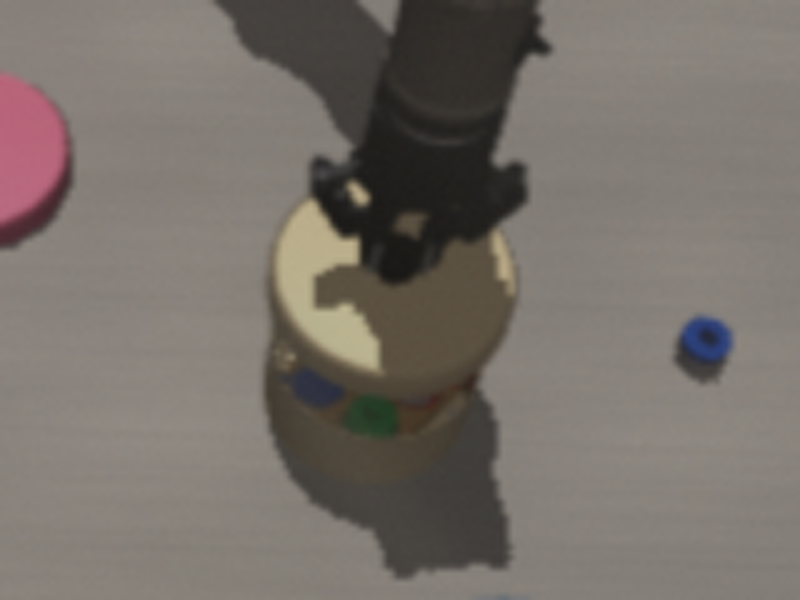

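View pics/w19.png

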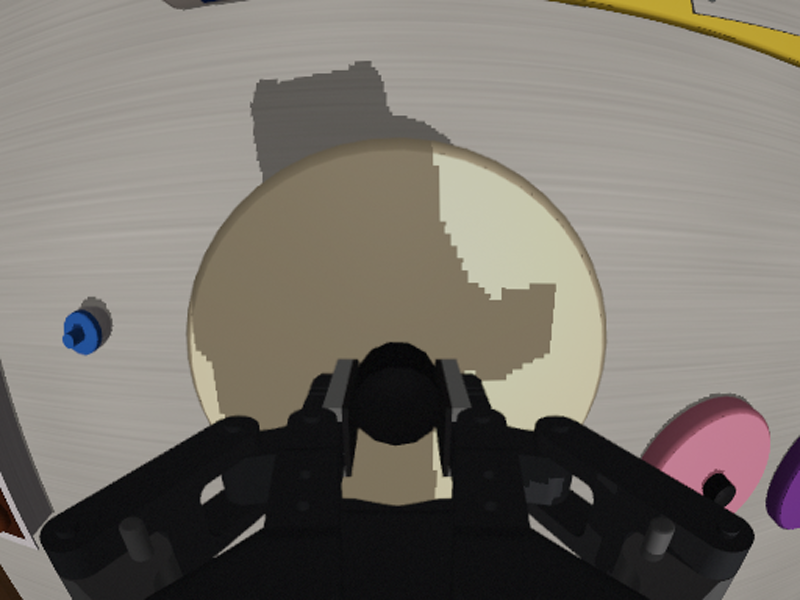

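>>> drive_tool(steps=[[-1,-0.0003,-0.0009,0.015,0],[-1,-0.0003,-0.0009,0.03,0],[-1,-0.0003,-0.0009,0.042,0],[-1,-0.0003,-0.0009,0.05,0],[-1,-0.0003,-0.0009,0.056,0],[-1,-0.0003,-0.0009,0.06,0],[-1,-0.0003,-0.0009,0.062,0],[-1,-0.0003,-0.0009,0.062,0]])

```text
t: 16.15
eef_pos: [0.505, 0.1445, 0.1277]
tcp_rot: [1.0, 0.0, -0.007, 0.003]
contact_force: [-0.0, -0.6, -2.5]
opening: 0.295
```

```bash
python3 - <<'E'
from h import *
for _ in range(4): read_camera("top")
s,c=snap("scene","s20",240,130,160,120)
print(s["t"],s["eef_pos"],s["tcp_rot"],s["opening"],s["contact_force"],s["moment"])
E
```

```text
16.35 [0.50540055 0.14468117 0.12831085] [ 9.99976781e-01  3.30562113e-04 -6.35725622e-03  2.43174656e-03] 0.29596816134731513 [-0.04265376 -0.92783539 -3.14648935] [ 0.00161168 -0.04485373  0.00925843]
```

View pics/s20.png

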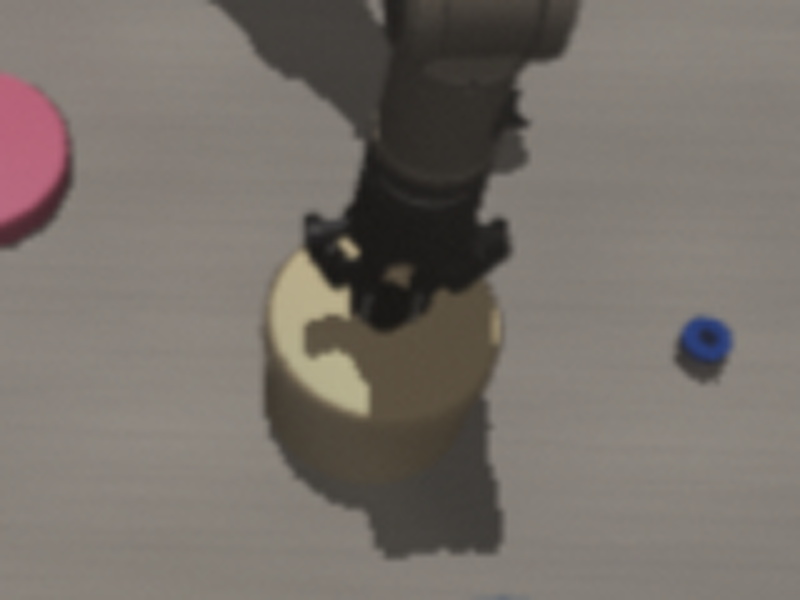

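>>> drive_tool(steps=[[-1,0,0,0.004,0],[-1,0,0,0.007,0],[-1,0,0,0.01,0],[-1,0,0,0.01,0]])

```text
t: 16.73
eef_pos: [0.5047, 0.1444, 0.1173]
tcp_rot: [1.0, 0.0, -0.007, 0.003]
contact_force: [-0.1, -1.6, -3.8]
opening: 0.292
```

>>> drive_tool(steps=[[-1,0,0,0.0015,0],[-1,0,0,0.003,0],[-1,0,0,0.004,0],[-1,0,0,0.004,0]])

```text
t: 17.07
eef_pos: [0.5047, 0.1445, 0.1138]
tcp_rot: [1.0, 0.0, -0.007, 0.003]
contact_force: [-1.3, 1.1, -1.0]
opening: 0.296
```

>>> drive_tool(steps=[[-1,0,0,0.001,0],[-1,0,0,0.002,0],[-1,0,0,0.002,0]])

```text
t: 17.32
eef_pos: [0.5048, 0.1445, 0.1136]
tcp_rot: [1.0, 0.0, -0.007, 0.002]
contact_force: [-5.1, -1.4, 14.0]
opening: 0.293
```

```bash
python3 - <<'E'
from h import *
for _ in range(3):
  s=sense();print(s["t"],s["eef_pos"],s["contact_force"],s["moment"]);read_camera("top")
E
```

```text
17.3167 [0.50481563 0.14451108 0.11361279] [-5.09224048 -1.41283535 13.99765518] [-0.23166953  1.18876351 -0.0049918 ]
17.3667 [0.50482891 0.14451486 0.11361018] [-5.25695311 -1.3873873  13.39070253] [-0.28966627  1.12031977  0.01980069]
17.4167 [0.50477673 0.14449306 0.11358436] [-4.83001065 -1.03931461 13.70219311] [-0.2573886   1.12167886 -0.00192352]
```

>>> drive_tool(steps=[[-1,-0.0005,0,0.0008,0],[-1,-0.0008,0,0.0016,0],[-1,-0.0008,0,0.002,0],[-1,-0.0008,0,0.002,0]])

```text
t: 17.8
eef_pos: [0.5048, 0.1445, 0.1135]
tcp_rot: [1.0, 0.0, -0.007, 0.001]
contact_force: [-7.6, -2.0, 27.3]
opening: 0.295
```

```bash
python3 - <<'E'
from h import *
for _ in range(2):
  s=sense();print(s["t"],s["eef_pos"],s["tcp_rot"],s["opening"],s["contact_force"],s["moment"]);read_camera("top")
snap("scene","s21",270,150,96,72)
E
```

```text
17.8 [0.50483647 0.14448195 0.11346535] [ 9.99975124e-01  1.40083709e-04 -6.92195165e-03  1.34838930e-03] 0.29541630096190863 [-7.55709733 -2.01101134 27.3271357 ] [-0.51015021  1.86290579  0.00280827]
17.85 [0.50481779 0.14449907 0.11348439] [ 9.99975369e-01  1.40421409e-04 -6.89404871e-03  1.30938309e-03] 0.2935639657212669 [-8.53147655 -1.29906591 25.60446981] [-4.73650411e-01  1.82548931e+00 -1.50280784e-03]
```

View pics/s21.png

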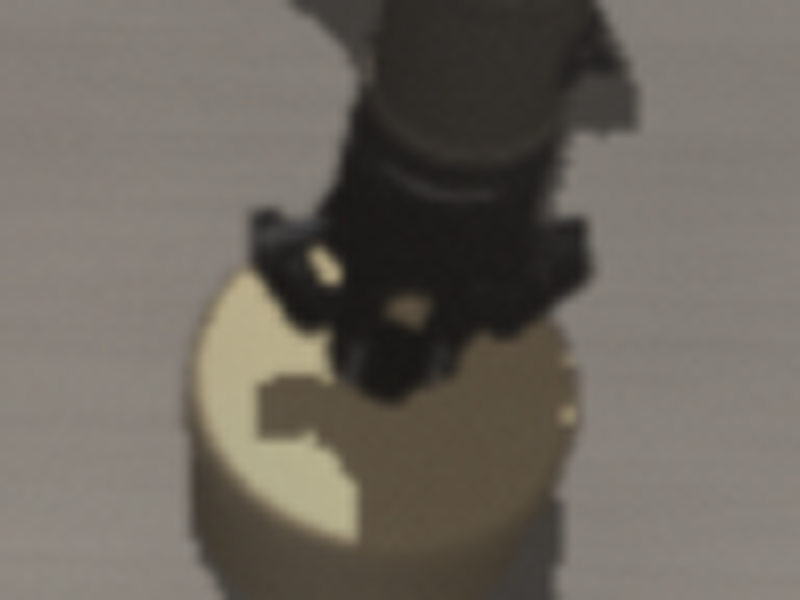

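>>> drive_tool(steps=[[-1,0,0,-0.0015,0],[-1,0,0,-0.003,0],[-1,0,0,-0.004,0],[-1,0,0,-0.004,0]])

```text
t: 18.28
eef_pos: [0.5042, 0.1446, 0.1138]
tcp_rot: [1.0, 0.0, -0.006, 0.003]
contact_force: [1.1, -0.9, -0.9]
opening: 0.295
```

```bash
python3 - <<'E'
from h import *
for _ in range(3):
  s=sense();print(s["t"],s["eef_pos"],s["tcp_rot"],s["opening"],s["contact_force"],s["moment"]);read_camera("top")
E
```

```text
18.2833 [0.50422321 0.1446382  0.11378415] [ 9.99975483e-01  4.36505259e-04 -6.46335334e-03  2.65853789e-03] 0.29530206395110575 [ 1.12902971 -0.93331083 -0.89720575] [ 0.03401607 -0.12262295  0.03526134]
18.3333 [0.50423792 0.14461221 0.11379704] [ 9.99974979e-01  4.19227948e-04 -6.53642498e-03  2.67206890e-03] 0.2958092356001038 [ 1.18969253 -1.4475771   0.56524429] [ 0.05250792 -0.12084918 -0.00798007]
18.3833 [0.50423724 0.14461163 0.11378527] [ 9.99974547e-01  3.66949708e-04 -6.60414704e-03  2.67494995e-03] 0.2915219562268796 [ 1.72918322 -0.38049661  0.61917913] [ 0.0774269  -0.13440781  0.03455822]
```

>>> drive_tool(steps=[[-1,0,0,-0.0005,0],[-1,0,0,-0.001,0],[-1,0,0,-0.001,0]])

```text
t: 18.68
eef_pos: [0.5037, 0.1444, 0.1144]
tcp_rot: [1.0, 0.0, -0.007, 0.003]
contact_force: [0.8, 0.4, -3.1]
opening: 0.295
```

>>> drive_tool(steps=[[-1,0,0,-0.0006,0],[-1,0,0,-0.001,0]])

```text
t: 18.85
eef_pos: [0.5035, 0.1444, 0.1154]
tcp_rot: [1.0, 0.0, -0.007, 0.003]
contact_force: [1.5, -0.5, -5.2]
opening: 0.295
```

>>> drive_tool(steps=[[-1,0,0,-0.001,0],[-1,0,0,-0.002,0]])

```text
t: 19.02
eef_pos: [0.5036, 0.1445, 0.1175]
tcp_rot: [1.0, 0.0, -0.007, 0.003]
contact_force: [0.3, -0.7, -4.9]
opening: 0.295
```

>>> drive_tool(steps=[[-1,0,0,-0.001,0],[-1,0,0,-0.002,0]])

```text
t: 19.18
eef_pos: [0.5041, 0.1445, 0.1201]
tcp_rot: [1.0, 0.0, -0.007, 0.003]
contact_force: [-0.3, -0.1, -0.8]
opening: 0.297
```

```bash
python3 - <<'E'
from h import *
for _ in range(4):
  s=sense();print(s["t"],s["eef_pos"],s["contact_force"],s["moment"]);read_camera("top")
E
```

```text
19.1833 [0.50414982 0.14454292 0.1201147 ] [-0.31122705 -0.09895705 -0.79768363] [ 0.02476704 -0.04750736  0.01848669]
19.2333 [0.50440401 0.14461837 0.12043786] [-0.03380202 -0.49551179 -0.22075911] [-0.04417681 -0.04313936 -0.00362844]
19.2833 [0.5045099  0.14465754 0.12048116] [ 0.00337729 -0.53678842  0.48337181] [-0.00342605  0.04384205 -0.01609418]
19.3333 [0.50459135 0.14466988 0.12046831] [-0.34442919  0.72174483  1.27540531] [ 0.03434145 -0.05719929 -0.03388726]
```

>>> drive_tool(steps=[[-1,0,0,-0.004,0],[-1,0,0,-0.009,0],[-1,-0.0003,0,-0.016,0],[-1,-0.0005,0,-0.026,0],[-1,-0.0008,0,-0.038,0],[-1,-0.001,0,-0.05,0],[-1,-0.001,0,-0.062,0],[-1,-0.001,0,-0.074,0],[-1,-0.001,0,-0.084,0],[-1,-0.001,0,-0.09,0]])

```text
t: 20.22
eef_pos: [0.505, 0.1452, 0.2117]
tcp_rot: [1.0, 0.0, -0.006, 0.002]
contact_force: [-0.2, -0.5, -2.5]
opening: 0.296
```

```bash
python3 - <<'E'
from h import *
f=[]
for _ in range(8):
  s=sense();f.append(s["contact_force"]);read_camera("top")
print(s["t"],s["eef_pos"],s["tcp_rot"],s["opening"],np.mean(f[2:],0))
snap("scene","s22",240,120,160,120); snap("wrist","w22"); snap("top","t22",120,140,120,90)
E
```

```text
20.5667 [0.50374269 0.14487772 0.20906393] [ 9.99966600e-01  3.38682334e-04 -7.55536790e-03  3.09837619e-03] 0.29894853436569957 [ 0.15237125  0.18678471 -2.31824444]
```

View pics/s22.png

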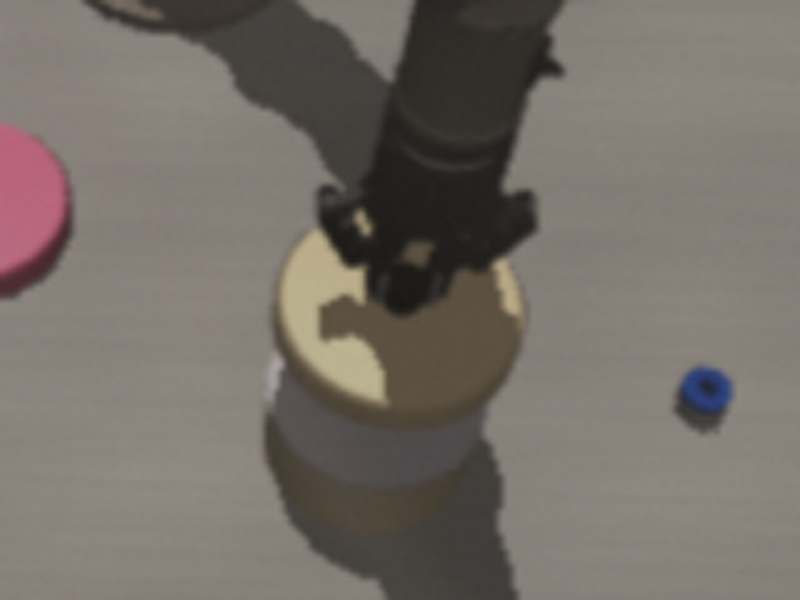

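View pics/w22.png

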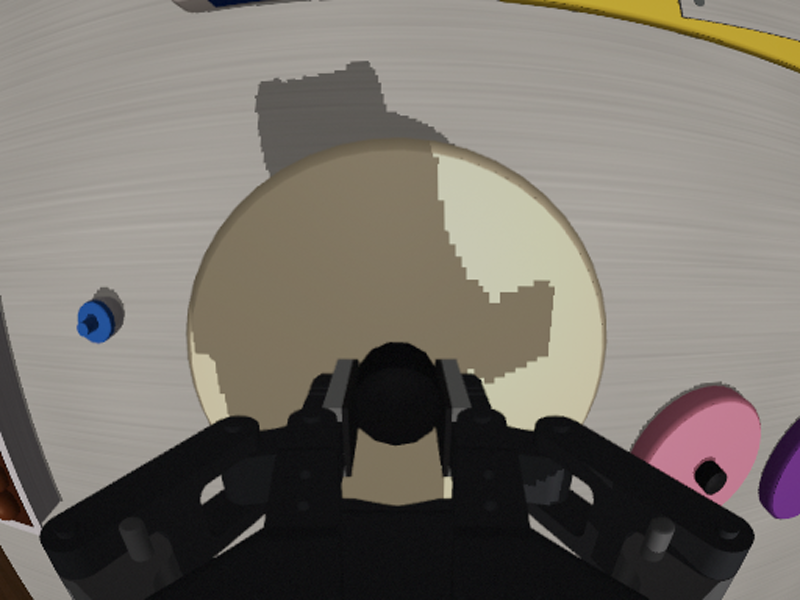

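```bash
python3 - <<'E'
from h import *
c=read_camera("scene");i=c["color"][...,::-1]
K=8;x0,y0,w,h=285,185,72,50
raw=cv2.resize(i[y0:y0+h,x0:x0+w],None,fx=K,fy=K,interpolation=cv2.INTER_CUBIC);o=raw.copy()
def circ(r,z,col,ctr=(.5065,.144)):
    for t in np.arange(-np.pi/2,np.pi/2,.03):
        p=(proj(c,[ctr[0]+r*np.cos(t),ctr[1]+r*np.sin(t),z])-[x0,y0]+.5)*K
        cv2.circle(o,tuple(int(v) for v in p),1,col,-1)
circ(.077,.0735,(0,0,255));circ(.075,.070,(0,255,0));circ(.075,0,(255,0,0));circ(.077,.0785,(255,0,255));circ(.0815,.159,(0,255,255))
cv2.imwrite("pics/s23.png",np.hstack([raw,o])[:, :] if 0 else cv2.resize(np.vstack([raw,o]),(431,599)))
cv2.imwrite("pics/s23a.png",raw);cv2.imwrite("pics/s23b.png",o)
s=sense();print(s["eef_pos"],s["contact_force"])
E
```

```text
[0.50416261 0.1449223  0.20953436] [ 0.0648066  -0.66029087 -1.5236137 ]
```

View pics/s23a.png

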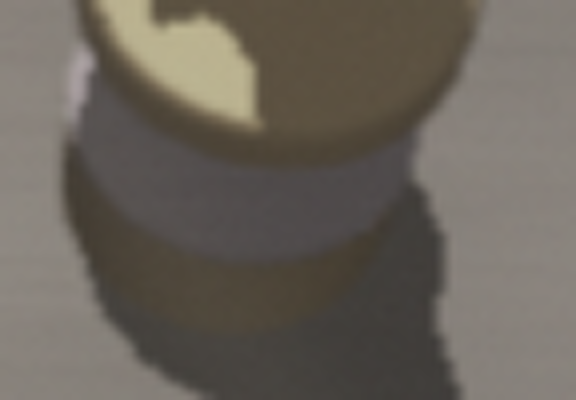

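View pics/s23b.png

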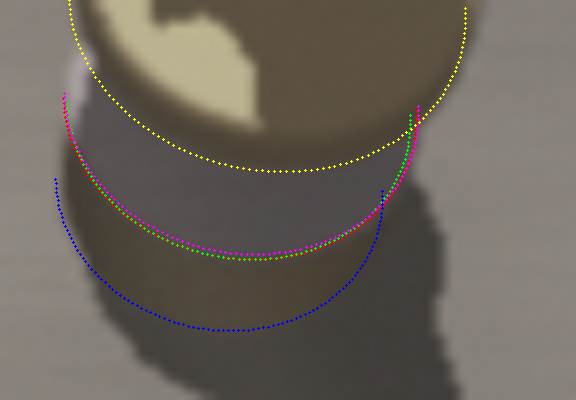

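```bash
python3 - <<'E'
from h import *
s=sense();print(s["t"],s["eef_pos"],s["opening"]);print(hand_in())
E
```

```text
20.8167 [0.50416261 0.1449223  0.20953436] 0.2960572912002331
the job is handed in; nothing more can be done
None
```

I put the red cup back in its red slot, then carried the nested lids together by the outer knob and pressed them home on the tin. I then lifted the cream outer lid alone and handed in at about 21 s, still holding it about 95 mm above its closed position.

**Checks that agreed:**
- **Red cup:** the wrist picture showed it in the red slot, at the same height as the green and yellow cups.
- **Carrying both lids:** the wrist force was about 3 N, which matches both lids' weight (300 g).
- **Pressing home:** I pushed with 27 N, and the tool stopped within 0.2 mm of the height expected for a closed tin.
- **Separating:** the pull peaked at about 5 N, below the 10 N that holds the inner lid. Afterwards the tool carried about 2 N, close to the outer lid's weight alone (180 g).
- **Inner lid:** in the scene picture its flange lies at rim height and looks level.

**What was less certain:**
- I did not see the click itself as a force peak; it rests on the seated height, the 27 N push and the pull test.
- During the press there was a side force of about 8 N, so the lids were probably slightly off-centre. It vanished when I let up.
- I turned the wrist too far on the way to the tin, close to the last joint's limit. The tool has been tilted by a little under 1° since then, though the held lid looks level.

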